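# Load, cover and lock the specimen weighing unit

## Robot

A 7-joint arm with a two-finger parallel gripper is mounted at the origin on the work surface. World frame = base frame: x ahead of the robot, y to its left, z up, the work surface at z = 0. Lengths are in m, angles in rad, forces in N, time in s.
With the tool pointing down it reaches from about 0.425 to 0.875 m from the base axis. Payload 4.7 kg.
Tool frame: the origin (TCP) lies on the centre line of the jaws, within the pads' length; the fingertips stand ahead of it and the grasp point (between the pads) lies 2 mm behind it (nose_length is the z of the fingertips in the tool frame, in m); z points along the fingers, y is the line along which they close (so a half turn about z gives the same grasp; the last joint's range is limited). The gripper opens to 87 mm and grips with 3 to 60 N. Pads are 19 mm wide; open, the fingers measure 117 mm over their backs; the gripper's body (75 mm by 190 mm) begins 51 mm behind the grasp point.
Start: joints at [1.159, 0.321, -0.07, 1.45, 0.023, 1.371, -0.057], TCP at [0.268, -0.592, 0.218] pointing down, gripper open.
Joint ranges: [-2.86, 2.86], [-0.3, 2.09], [-1.38, 1.24], [0.06, 2.45], [-1.56, 4.7], [0.09, 2.05], [-2.69, 2.69]. Speed limits (rad/s): [2.57, 2.57, 3.14, 3.14, 3.14, 3.14, 3.14].

## Interface

Orientations are given as a rotation vector (axis times angle).
In Python, from bench import * gives the robot as it stands.
- The arm moves only by the tool send_rows, never from a script. Its arguments are lists of equal length, an entry for each row: "xyz": the shift along the tool's x, y, z in mm, a list of three; "dr": the turn, a rotation vector about the tool's x, y, z in rad, a list of three. A call has exactly 10 rows; each row is the pose to reach, as a shift and turn from the pose commanded when the call began, along the tool's axes at that moment; what a row does not reach only later rows make up. A row lasts 1/12 s, in which the tool goes at most 41.7 mm and 7.16 degrees, less where a joint would pass 70% of its speed; a pose out of reach is approached as far as the arm can. A call with a gripper value outside its range is refused whole. "jaw" is the finger opening in mm, from 0 to 87, set as the call begins (left out, the last holds). The fingers move at their own pace and stop on an object; "grip_force" is the grip in N (left out, the last holds). Time passes only in rows, so rows that repeat a pose let the fingers close, or fill a call up. It gives the time, the measured TCP pose, the force, the opening and the grip force at its end, in the units of the state.
- get_state(): the state, without advancing time (a new reading comes with each control period).
- get_image(name): name is "side" or "top" or "wrist"; returns the picture (400x640x3 uint8, red, green, blue); there is no depth.
- calibration(name): a dict with "vfov" (degrees; the focal length in pixels is half the picture's height over the tangent of half this angle, whatever the lens; pixels are square), "cx", "cy" (the principal point, pixels), "k1" (the pictures are not rectified: a ray, as slopes to the right and down, at radius r is drawn at 1 + k1 r^2 times it, then the intrinsics apply), "rvec" (rotation vector, rad) and "tvec" (3), from world to camera coordinates, as OpenCV has them; the wrist camera has in their place "hand_eye" (4x4, takes a point from camera to tool coordinates, whose origin is the TCP and whose axes are the flange's). Camera axes: x right, y down, z forward; pixel columns grow to the right and rows downward; lengths in m; the calibration is good to about 2 mm. A picture is of the moment at which its call begins: read the wrist's pose just before it. calibration takes no time and is no camera call.
- close_job(): hands the job in; it is judged then, once.
The state is a dict: "time": time; "joint_positions": joint angles; "qd": joint speeds; "joint_torque": joint torques, N m; "position": TCP position; "tool_rot": TCP orientation; "ft_force": force on the tool from outside, world axes, zero at the start; "torque": the same for the moment, N m; "grip_width": opening from 0.0 (shut) to 1.0 (fully open); "grip_force": force on a finger pad.
Only numpy, scipy, OpenCV 4.12 (cv2) and the standard library are available. Lean on these libraries where they do the work, as an engineer would, in place of code of your own. Each camera call takes 0.05 s, during which the arm holds its last target. There are 200 camera calls.

## Task

Take the green-capped blank pots out of the weighing unit and stand them in the blue tray, and stand every violet-capped specimen pot upright in the unit, each centred on a sprung pan of its own. Next fit the cover: hook its black lip under the blue ledge at a tilt and swing the far side down until it lies flat and fully home; then turn both orange locks fully to their locked stops, so that their bars reach over the cover: each gives only one way, so feel which. Leave the other things on the bench where they are.

Things in the scene. Friction and masses are not known exactly. Their poses are not given: they have to be found in the camera images.
- bay: the weighing unit: fixed open-topped white box, 214 mm (x) by 272 mm (y), origin at the middle of its underside, +x from the blue ledge towards the locks. Inside 176 x 232 mm, floor 20 mm up. The cover seats on the wall tops, 90 mm up, bounded at x = +100 mm and y = +-128 mm by grey upstands 6 mm higher, and at -x by the blue ledge, so it cannot be laid in flat: it goes in at a tilt
- slot (a point): middle of the line where the seat meets the back of the slot under the blue ledge: at x = -100 mm, 90 mm up in the unit's frame (axes as the unit). The slot is 14 mm high, 19 mm deep (the ledge's free edge is at x = -81 mm) and runs the unit's whole width; the ledge is 6 mm thick, its top 110 mm up
- pan0_top (a point): centre of the top face of sprung steel pan 0 (disc 54 mm diameter, a blue dot at its centre), one of three in a row along the unit's y, 75 mm apart; empty 26.5 mm above the bench; sinks by 3 to 6 mm under a pot, stop at 6 mm
- pan1_top (a point): centre of the top face of sprung steel pan 1 (disc 54 mm diameter, a blue dot at its centre), one of three in a row along the unit's y, 75 mm apart; empty 26.5 mm above the bench; sinks by 3 to 6 mm under a pot, stop at 6 mm
- pan2_top (a point): centre of the top face of sprung steel pan 2 (disc 54 mm diameter, a blue dot at its centre), one of three in a row along the unit's y, 75 mm apart; empty 26.5 mm above the bench; sinks by 3 to 6 mm under a pot, stop at 6 mm
- cover: loose cover panel, cream plate 5 mm thick, 248 mm in y, with a black lip 4 mm thick and 200 mm wide at the -x edge; x from -97 mm (lip edge; the lip is the last 20 mm) to +97 mm; 0.28 to 0.42 kg. Origin at the middle of its underside, z up. When seated its origin is 90 mm above the unit's origin, with the same axes, with about 3 mm of play each way
- cover_handle (a point): middle of the grip on the blue handle on top of the cover: upright bar 12 mm thick (x), 70 mm long (y), its top 39 mm above the cover's underside; this point 29 mm above the underside, over its middle. Axes as the cover
- cover_lip (a point): middle of the lower edge of the cover's lip, 97 mm along the cover's -x from its origin
- pot0: sealed specimen pot, white body 44 mm diameter with violet screw cap 41 mm diameter, 58 mm tall in all (cap: top 16 mm), 0.13 to 0.21 kg; origin at the centre of its underside, z up. Two or three of the three pots are present
- pot1: sealed specimen pot, white body 44 mm diameter with violet screw cap 41 mm diameter, 58 mm tall in all (cap: top 16 mm), 0.13 to 0.21 kg; origin at the centre of its underside, z up. Two or three of the three pots are present
- pot2: sealed specimen pot, white body 44 mm diameter with violet screw cap 41 mm diameter, 58 mm tall in all (cap: top 16 mm), 0.13 to 0.21 kg; origin at the centre of its underside, z up. Two or three of the three pots are present
- blank0: finished blank: the same pot with a green cap, standing on one of the pans at the start; same size, mass and origin as the violet-capped pots. One or two of the three are present
- blank1: finished blank: the same pot with a green cap, standing on one of the pans at the start; same size, mass and origin as the violet-capped pots. One or two of the three are present
- blank2: finished blank: the same pot with a green cap, standing on one of the pans at the start; same size, mass and origin as the violet-capped pots. One or two of the three are present
- tray: fixed blue tray, 78 mm (x) by 138 mm (y), walls 4 mm thick and 12 mm high, floor 4 mm up; room for two pots side by side along y; origin at the centre of its underside
- lock_a: one of two look-alike quarter-turn locks (a and b) that hold the cover's far edge: fixed grey post 28 x 50 x 97 mm just beyond the unit's back wall, origin at the centre of its underside; one stands at x = 121 mm, y = -75 mm and the other at x = 121 mm, y = +75 mm in the unit's frame, which is which varies; same yaw as the unit
- lock_b: one of two look-alike quarter-turn locks (a and b) that hold the cover's far edge: fixed grey post 28 x 50 x 97 mm just beyond the unit's back wall, origin at the centre of its underside; one stands at x = 121 mm, y = -75 mm and the other at x = 121 mm, y = +75 mm in the unit's frame, which is which varies; same yaw as the unit
- turn_a (a joint): lock a's turn in rad, from the unlocked stop (0: bar along the unit's y, clear of the cover) to the locked stop (1.40: bar 14 mm over the cover's far edge, 5 mm above it). Starts at 0 to 0.1; grows the way it gives. One lock gives only clockwise, the other only anticlockwise, untold and unseen; the wrong way meets a hard stop at 0. Friction 0.08 N m, stays where left
- turn_b (a joint): lock b's turn in rad, from the unlocked stop (0: bar along the unit's y, clear of the cover) to the locked stop (1.40: bar 14 mm over the cover's far edge, 5 mm above it). Starts at 0 to 0.1; grows the way it gives. One lock gives only clockwise, the other only anticlockwise, untold and unseen; the wrong way meets a hard stop at 0. Friction 0.08 N m, stays where left
- turn_a_grip (a point): on lock a's axis, in the middle of the orange grip fin: fin 12 mm thick, 52 mm long, 30 mm tall, this point 14 mm below its top and 16 mm above its foot, 126 mm above the bench; it stands on a steel bar 14 x 76 x 10 mm. The fin and the bar run along this point's y, the axis is vertical
- turn_b_grip (a point): on lock b's axis, in the middle of the orange grip fin: fin 12 mm thick, 52 mm long, 30 mm tall, this point 14 mm below its top and 16 mm above its foot, 126 mm above the bench; it stands on a steel bar 14 x 76 x 10 mm. The fin and the bar run along this point's y, the axis is vertical
- timer: bystander: white bench timer, 30 x 70 x 60 mm, standing; origin under its centre
- dropper: bystander: small white dropper bottle, 28 mm diameter, 70 mm tall; origin under its centre
- mouse: bystander: grey computer mouse 100 x 60 x 30 mm; origin under its centre
Things that resemble listed ones, but are neither listed nor needed, are in the scene too. Leave any yellow look-alike of the lock_a alone.

How it is judged:
On the way, in this order (a step that is already met when the one before it is completed fails the run):
1. every green-capped pot stands in the tray and every violet-capped pot on a pan of its own (angle between each of blank0, blank1, blank2, pot0, pot1, pot2's own z axis and vertical below 0.08 rad and linear speed of each of blank0, blank1, blank2, pot0, pot1, pot2 below 0.03 m/s and x of blank0 in the frame of tray between -0.02 and 0.02 m and y of blank0 in the frame of tray between -0.05 and 0.05 m and z of each of blank0, blank1, blank2 in the frame of tray below 0.008 m and x of blank1 in the frame of tray between -0.02 and 0.02 m and y of blank1 in the frame of tray between -0.05 and 0.05 m and x of blank2 in the frame of tray between -0.02 and 0.02 m and y of blank2 in the frame of tray between -0.05 and 0.05 m and (distance between pot0 and pan0_top below 0.008 m or distance between pot0 and pan1_top below 0.008 m or distance between pot0 and pan2_top below 0.008 m) and (distance between pot1 and pan0_top below 0.008 m or distance between pot1 and pan1_top below 0.008 m or distance between pot1 and pan2_top below 0.008 m) and (distance between pot2 and pan0_top below 0.008 m or distance between pot2 and pan1_top below 0.008 m or distance between pot2 and pan2_top below 0.008 m)), for 0.2 s.
2. the cover lies flat on its seat with its lip under the ledge (x of cover_lip in the frame of bay below -0.085 m and x of cover in the frame of bay between -0.006 and 0.006 m and y of cover in the frame of bay between -0.006 and 0.006 m and z of cover in the frame of bay between 0.087 and 0.0935 m and angle between cover's own z axis and vertical below 0.035 rad and angle between the x axis of cover and the x axis of bay, either way round below 0.05 rad and linear speed of cover below 0.03 m/s), for 0.2 s.
3. both locks are turned to their locked stops (value of joint each of turn_a, turn_b above 1.2 rad), for 0.2 s.
At the end, for the whole second after the job is handed in: Pots upright (0.08 rad), at rest: green ones in the tray, each violet one with its foot's centre within 8 mm of the centre of a pan's top; cover in its seat (6 mm in x and y, 3.5 mm in height, 0.035 rad of level, 0.05 rad in yaw), so its lip is under the ledge; both locks above 1.2 rad (all of step 1 and all of step 2 and all of step 3); the robot touches nothing.
It fails at once if the timer, the dropper bottle or mouse is moved more than 30 mm (distance of any of timer, dropper, mouse from where it was at the start of the episode above 0.03 m).
Of blank0, blank1, blank2 only 1 to 2 are there at a start; the rules pass over those that are not, and their reading is None.
Of pot0, pot1, pot2 only 2 to 3 are there at a start; the rules pass over those that are not, and their reading is None.
At some moment in a run one of cover may be knocked a few centimetres aside while the robot is not near it.
Once in a run the grip may slacken for a moment while it holds something.
It also fails if it takes over 208 s, if anything falls off the work surface, if the arm or the gripper's body presses on something with over 40 N, if the wrist force passes 120 N, or if a joint passes its speed limit or range.

## Working session

There is one attempt and no reset: what is moved stays moved. The work goes in short steps, Python scripts to look and compute and a tool call to move; the robot and the scene stay as the last step left them, time stands still between calls to the robot, and variables do not carry over. Pictures are saved under pics/ and viewed, at most 14 in all, crops included, and the job is handed in when it is done.

Besides the shell and the picture viewer there is one more tool, called as name(argument=value, ...) on one line, values as JSON. send_rows: Moves the arm, as the interface text tells. Its arguments: {"type":"object","properties":{"xyz":{"type":"array"},"dr":{"type":"array"},"jaw":{"type":"number"},"grip_force":{"type":"number"}},"required":["xyz","dr"]}

```bash
ls; mkdir -p pics; python3 - <<'E'
from bench import *
import cv2
s=get_state();print({k:(v if not hasattr(v,'__len__') else [round(float(x),3) for x in v]) for k,v in s.items()})
for n in("side","top","wrist"):
    print(n,calibration(n))
    cv2.imwrite(f"pics/{n}0.png",cv2.cvtColor(get_image(n),cv2.COLOR_RGB2BGR))
E
```

```text
pics
{'time': 0.0, 'joint_positions': [1.159, 0.322, -0.07, 1.452, 0.023, 1.371, -0.057], 'qd': [-0.0, -0.001, -0.0, -0.0, 0.002, 0.001, 0.001], 'joint_torque': [0.0, -49.129, -0.404, -31.253, -0.064, 0.044, 0.0], 'position': [0.268, -0.591, 0.217], 'tool_rot': [-3.069, -0.663, 0.001], 'ft_force': [-0.612, 0.358, 0.469], 'torque': [-0.054, 0.002, -0.002], 'grip_force': 0.0, 'grip_width': 1.0018231348477653}
side {'vfov': 45.70870617234142, 'cx': 312.77837063810415, 'cy': 198.52220159057092, 'k1': -0.011488329493552604, 'rvec': array([ 0.63418722, -2.67512152,  1.07741561]), 'tvec': array([0.51915192, 0.20905331, 1.34156635])}
top {'vfov': 44.46397836258179, 'cx': 309.7719311999858, 'cy': 200.44817227052283, 'k1': 0.0006728906900886158, 'rvec': array([ 2.14750955, -2.16452017,  0.08924398]), 'tvec': array([0.09691859, 0.53884974, 1.24583913])}
wrist {'vfov': 71.73468573002481, 'cx': 320.5114921905985, 'cy': 206.308045754307, 'k1': -0.04328057286402412, 'hand_eye': array([[ 5.54299291e-04, -9.60761134e-01, -2.77376523e-01,
         7.60289959e-02],
       [ 9.99999442e-01,  2.83088471e-04,  1.01781714e-03,
         5.30101483e-04],
       [-8.99357059e-04, -2.77376933e-01,  9.60760755e-01,
        -1.66807769e-01],
       [ 0.00000000e+00,  0.00000000e+00,  0.00000000e+00,
         1.00000000e+00]])}
```

View pics/top0.png

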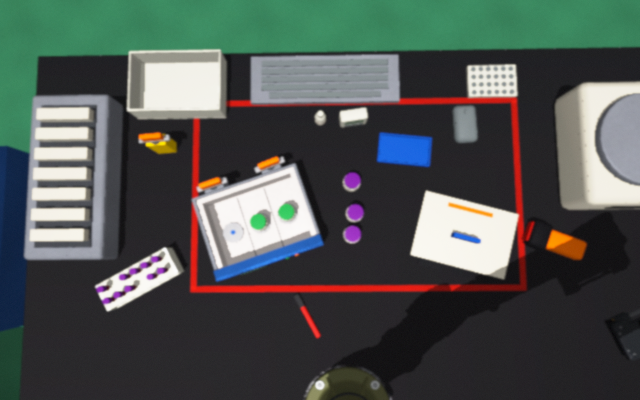

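View pics/side0.png

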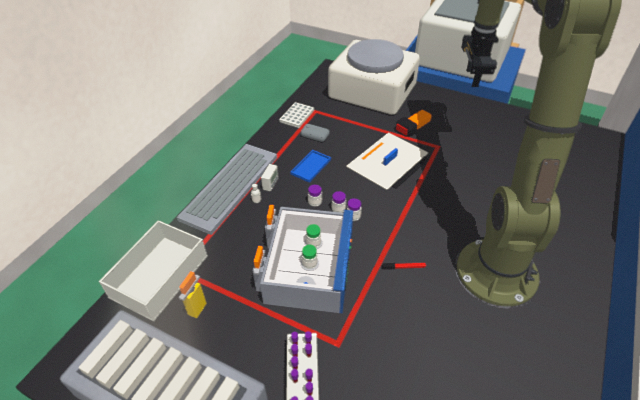

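Top view: violet pots at (351,181), (354,212) and (351,234). The small violet things at (140,280) are only a tube rack. Green blanks are at (260,220) and (288,211), with an empty pan at (233,232). The tray is at (405,150) and the cover's blue handle at (465,237). The orange locks are at (212,184) and (270,163); the yellow look-alike at (158,142) is to be left alone.

```bash
cat > h.py <<'E'
from bench import *
import cv2, numpy as np
from scipy.spatial.transform import Rotation as R
def snap(n,save=None):
    s=get_state(); im=get_image(n)
    if save: cv2.imwrite(f"pics/{save}.png",cv2.cvtColor(im,cv2.COLOR_RGB2BGR))
    return s,im
def cam(n,s=None):
    c=calibration(n); f=200/np.tan(np.radians(c["vfov"]/2))
    if n=="wrist":
        H=np.array(c["hand_eye"]); Rt=R.from_rotvec(s["tool_rot"]).as_matrix()
        Rc=Rt@H[:3,:3]; o=Rt@H[:3,3]+np.array(s["position"])
    else:
        Rw=R.from_rotvec(c["rvec"]).as_matrix(); Rc=Rw.T; o=-Rw.T@np.array(c["tvec"])
    return f,c["cx"],c["cy"],c["k1"],Rc,o
def ray(C,px):
    f,cx,cy,k,Rc,o=C; p=np.atleast_2d(px).astype(float); d=(p-[cx,cy])/f; u=d.copy()
    for _ in range(20): u=d/(1+k*(u**2).sum(1,keepdims=True))
    return np.c_[u,np.ones(len(u))]@Rc.T
def at(C,px,z):
    d=ray(C,px); o=C[5]; return o+d*((z-o[2])/d[:,2])[:,None]
def proj(C,P):
    f,cx,cy,k,Rc,o=C; q=(np.atleast_2d(P)-o)@Rc; u=q[:,:2]/q[:,2:]
    return u*(1+k*(u**2).sum(1,keepdims=True))*f+[cx,cy]
RG=dict(violet=((130,90,50),(155,255,255)),green=((50,120,60),(80,255,220)),orange=((6,170,120),(18,255,255)),blue=((103,150,60),(118,255,255)),yellow=((20,150,100),(32,255,255)))
def mask(im,c): return cv2.inRange(cv2.cvtColor(im,cv2.COLOR_RGB2HSV),*map(np.array,RG[c]))
def blobs(im,c,amin=30):
    n,l,st,ce=cv2.connectedComponentsWithStats(mask(im,c))
    return [(ce[i],int(st[i,4]),np.argwhere(l==i)[:,::-1]) for i in range(1,n) if st[i,4]>=amin]
def rect(px): # rotated rect: centre,size,corners
    r=cv2.minAreaRect(np.asarray(px,np.float32)); return r,cv2.boxPoints(r)
def tool():
    s=get_state(); return np.array(s["position"]),R.from_rotvec(s["tool_rot"])
E
python3 - <<'E'
from h import *
np.set_printoptions(precision=4,suppress=True)
s,im=snap("top");C=cam("top");print(C[5])
Z=dict(violet=.058,green=.084,orange=.140,blue=.0,yellow=.14)
for c in Z:
    for ce,a,px in blobs(im,c,40):
        if not(190<ce[0]<540 and 90<ce[1]<300): continue
        z=Z[c]
        if c=="blue": z=.012 if ce[1]<180 else .11 if ce[0]<340 else .039
        r,b=rect(at(C,px,z)[:,:2]); print(c,ce.round(1),a,z,at(C,ce,z)[0],"rect",np.round(r[0],4),np.round(r[1],4),round(r[2],1))
        if c=="blue": print(b)
E
```

```text
[0.4047 0.0637 1.2977]
violet [352.3 179.2] 227 0.058 [ 0.5902 -0.0171  0.058 ] rect [ 0.5908 -0.0162] [0.0433 0.04  ] 43.8
violet [355.5 211. ] 232 0.058 [ 0.5087 -0.0239  0.058 ] rect [ 0.5086 -0.0251] [0.0405 0.0408] 89.1
violet [352.9 232.9] 233 0.058 [ 0.4532 -0.0164  0.058 ] rect [ 0.453  -0.0166] [0.0404 0.0404] 89.2
green [286.1 211.2] 175 0.084 [0.5073 0.1506 0.084 ] rect [0.5073 0.1502] [0.0337 0.0352] 44.7
green [258.  221.1] 175 0.084 [0.4833 0.2208 0.084 ] rect [0.4836 0.2207] [0.0351 0.0349] 89.6
orange [268.3 162. ] 123 0.14 [0.6218 0.1893 0.14  ] rect [0.6213 0.19  ] [0.0173 0.054 ] 21.5
orange [209.4 182.4] 128 0.14 [0.5736 0.3309 0.14  ] rect [0.5734 0.3314] [0.0177 0.0545] 19.7
orange [470.4 209.5] 112 0.14 [ 0.5029 -0.2883  0.14  ] rect [ 0.5032 -0.2874] [0.1008 0.0061] 74.7
blue [404.1 149.2] 1697 0.012 [ 0.6763 -0.1589  0.012 ] rect [ 0.6765 -0.1587] [0.1442 0.0848] 83.6
[[ 0.6264 -0.2256]
 [ 0.7106 -0.2351]
 [ 0.7266 -0.0917]
 [ 0.6424 -0.0823]]
blue [465.9 237.4] 114 0.039 [ 0.4404 -0.3047  0.039 ] rect [ 0.4404 -0.3048] [0.0681 0.0106] 75.4
[[ 0.4267 -0.3364]
 [ 0.4369 -0.3391]
 [ 0.4541 -0.2732]
 [ 0.4439 -0.2705]]
blue [268.1 258.1] 1289 0.11 [0.3919 0.1925 0.11  ] rect [0.3919 0.1919] [0.0283 0.277 ] 18.6
[[0.3342 0.3186]
 [0.4228 0.0561]
 [0.4496 0.0652]
 [0.3611 0.3277]]
```

```bash
python3 - <<'E'
import cv2
a=cv2.imread("pics/top0.png")
x=cv2.resize(a[150:290,185:365],None,fx=3,fy=3,interpolation=cv2.INTER_CUBIC)
y=cv2.resize(a[180:290,400:530],None,fx=2,fy=2,interpolation=cv2.INTER_CUBIC)
import numpy as np
o=np.zeros((420,800,3),np.uint8);o[:,:540]=x;o[:220,540:800]=y
cv2.imwrite("pics/crop0.png",o)
E
```

```text
(no output)
```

View pics/crop0.png

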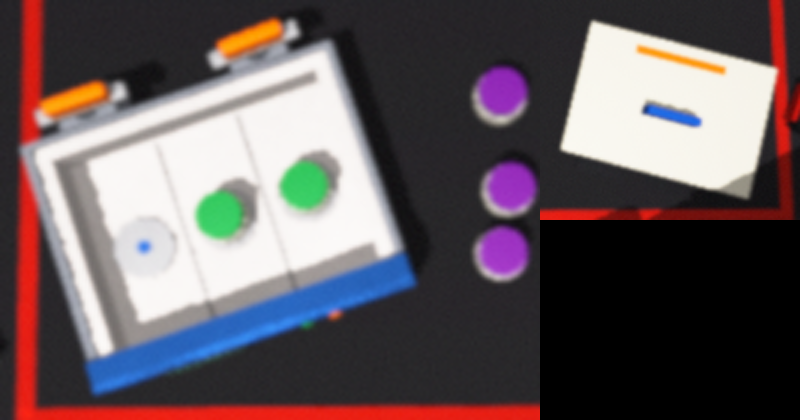

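The crop confirms the choices: violet pots on the bench, green pots on two pans, the left pan empty with a blue dot, two orange fins on grey posts, and the cover's blue handle. Next I plan the first moves.

```bash
cat >> h.py <<'E'
def down(psi): # tool x at yaw psi deg, z down
    c,s=np.cos(np.radians(psi)),np.sin(np.radians(psi)); return R.from_matrix([[c,s,0],[s,-c,0],[0,0,-1]])
def plan(wps,p=None,r=None):
    """wps: (x,y,z[m], psi deg or Rotation); prints tool-axis shift (mm), turn (rad) of each from the one before"""
    if p is None: p,r=tool()
    for w in wps:
        q=np.array(w[:3]); n=w[3] if isinstance(w[3],R) else down(w[3])
        print(np.round(r.inv().apply(q-p)*1000,1),np.round((r.inv()*n).as_rotvec(),3)); p,r=q,n
E
python3 - <<'E'
from h import *
import bench
print([x for x in dir(bench) if not x.startswith('_')], getattr(bench,'nose_length',None))
plan([(.45,-.35,.25,70),(.52,-.05,.22,108.7),(.5073,.1502,.20,108.7)])
E
```

```text
['MotionError', 'calibration', 'close_job', 'get_image', 'get_state', 'nose_length'] 0.017
[ 265.3 -145.1  -32.2] [-0.001 -0.    -0.796]
[305.8 -36.8  30. ] [ 0.     0.    -0.675]
[193.7  52.2  20. ] [0. 0. 0.]
```

send_rows(xyz=[[265,-145,-32],[265,-145,-32],[265,-145,-32],[265,-145,-32],[265,-145,-32],[265,-145,-32],[265,-145,-32],[265,-145,-32],[265,-145,-32],[265,-145,-32]], dr=[[0,0,-0.796],[0,0,-0.796],[0,0,-0.796],[0,0,-0.796],[0,0,-0.796],[0,0,-0.796],[0,0,-0.796],[0,0,-0.796],[0,0,-0.796],[0,0,-0.796]], jaw=60, grip_force=30)

```text
time: 1.03
position: [0.4501, -0.3502, 0.2504]
tool_rot: [2.572, 1.804, -0.001]
ft_force: [0.4, -0.4, -0.6]
grip_width: 0.687
grip_force: 0.0
```

send_rows(xyz=[[306,-37,30],[306,-37,30],[306,-37,30],[306,-37,30],[306,-37,30],[306,-37,30],[306,-37,30],[306,-37,30],[306,-37,30],[306,-37,30]], dr=[[0,0,-0.675],[0,0,-0.675],[0,0,-0.675],[0,0,-0.675],[0,0,-0.675],[0,0,-0.675],[0,0,-0.675],[0,0,-0.675],[0,0,-0.675],[0,0,-0.675]])

```text
time: 1.87
position: [0.5195, -0.0516, 0.2199]
tool_rot: [-1.832, -2.552, 0.002]
ft_force: [-0.5, -1.6, 0.5]
grip_width: 0.692
grip_force: 0.0
```

send_rows(xyz=[[194,52,20],[194,52,20],[194,52,20],[194,52,20],[194,52,20],[194,52,20],[194,52,20],[194,52,20],[194,52,20],[194,52,20]], dr=[[0,0,0],[0,0,0],[0,0,0],[0,0,0],[0,0,0],[0,0,0],[0,0,0],[0,0,0],[0,0,0],[0,0,0]])

```text
time: 2.7
position: [0.5077, 0.1472, 0.2003]
tool_rot: [1.837, 2.548, -0.001]
ft_force: [0.3, -1.0, -0.3]
grip_width: 0.687
grip_force: 0.0
```

```bash
python3 - <<'E'
from h import *
np.set_printoptions(precision=4,suppress=True)
s,im=snap("wrist","w1");C=cam("wrist",s);p,r=tool();print(s["time"],p,r.as_matrix()[:,0],s["joint_positions"])
for c,z in(("green",.081),("orange",.14),("blue",.026)):
    for ce,a,px in blobs(im,c,60):
        rr,b=rect(at(C,px,z)[:,:2]); print(c,ce.round(),a,at(C,ce,z)[0],np.round(rr[0],4),np.round(rr[1],4),round(rr[2],1))
E
```

```text
2.7 [0.5076 0.1478 0.2003] [-0.3165  0.9486 -0.0007] [ 0.4026  0.1316 -0.7889  1.7536  0.0978  1.2966 -0.0874]
green [319. 124.] 1284 [0.4818 0.2206 0.081 ] [0.4823 0.2204] [0.0389 0.0384] 18.4
green [320. 196.] 1087 [0.5056 0.1509 0.081 ] [0.506 0.151] [0.0385 0.0406] 17.4
green [625. 230.] 392 [0.8581 0.2262 0.081 ] [0.859  0.2242] [0.0132 0.0879] 5.5
orange [472.  30.] 1906 [0.5686 0.321  0.14  ] [0.5694 0.3197] [0.0236 0.0439] 19.1
orange [452. 208.] 1477 [0.6131 0.1908 0.14  ] [0.6138 0.189 ] [0.0233 0.0559] 21.0
blue [214. 124.] 7901 [0.3627 0.1824 0.026 ] [0.3703 0.158 ] [0.0381 0.3136] 18.7
blue [319.  55.] 75 [0.4577 0.2919 0.026 ] [0.4576 0.2917] [0.01   0.0091] 61.2
```

View pics/w1.png

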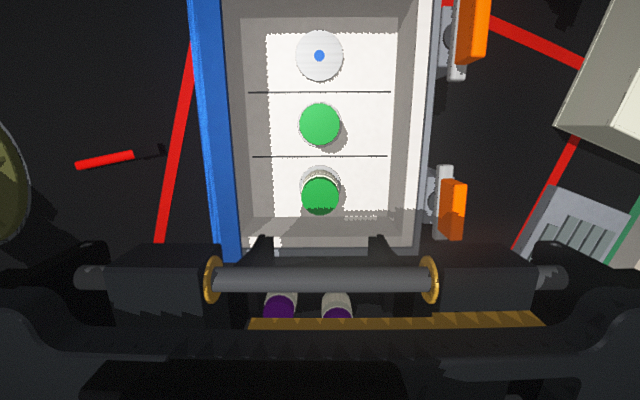

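The wrist view shows both greens, at (319,124) and (320,196), and the empty pan's dot at (319,55). All agree with the top-view estimates. I grasp the first blank.

send_rows(xyz=[[0,0,25],[1,-1,50],[1,-1,70],[1,-1,90],[1,-1,110],[1,-1,125],[1,-1,133],[1,-1,136],[1,-1,136],[1,-1,136]], dr=[[0,0,0],[0,0,0],[0,0,0],[0,0,0],[0,0,0],[0,0,0],[0,0,0],[0,0,0],[0,0,0],[0,0,0]])

```text
time: 3.58
position: [0.5064, 0.1507, 0.0651]
tool_rot: [1.832, 2.551, 0.001]
ft_force: [0.8, -0.3, 0.1]
grip_width: 0.695
grip_force: 0.0
```

send_rows(xyz=[[0,0,0],[0,0,0],[0,0,0],[0,0,0],[0,0,0],[0,0,0],[0,0,0],[0,0,0],[0,0,0],[0,0,0]], dr=[[0,0,0],[0,0,0],[0,0,0],[0,0,0],[0,0,0],[0,0,0],[0,0,0],[0,0,0],[0,0,0],[0,0,0]], jaw=30)

```text
time: 4.42
position: [0.5059, 0.1508, 0.0644]
tool_rot: [1.831, 2.552, 0.0]
ft_force: [0.1, 0.7, 0.6]
grip_width: 0.46
grip_force: 30.0
```

send_rows(xyz=[[0,0,-5],[0,0,-15],[0,0,-30],[0,0,-50],[0,0,-70],[0,0,-90],[0,0,-110],[0,0,-125],[0,0,-136],[0,0,-136]], dr=[[0,0,0],[0,0,0],[0,0,0],[0,0,0],[0,0,0],[0,0,0],[0,0,0],[0,0,0],[0,0,0],[0,0,0]])

```text
time: 5.25
position: [0.5067, 0.1514, 0.2031]
tool_rot: [1.83, 2.55, 0.004]
ft_force: [0.6, 0.8, -2.0]
grip_width: 0.459
grip_force: 30.0
```

```bash
python3 - <<'E'
from h import *
s=get_state();print(s["position"],s["time"],s["grip_width"]*87,s["grip_force"],s["ft_force"])
plan([(.673,-.1905,.20,90),(.673,-.1905,.047,90)],np.array([.5060,.151,.20]),down(108.7))
plan([(.482,.2206,.20,108.7)],np.array([.673,-.1905,.20]),down(90))
E
```

```text
[0.50674488 0.1513781  0.20305265] 5.25 39.94298361386622 29.995676279067993 [ 0.56591748  0.75298124 -2.0390552 ]
[-377.    48.7    0. ] [0.    0.    0.326]
[  0.   0. 153.] [0. 0. 0.]
[ 411.1 -191.     0. ] [ 0.     0.    -0.326]
```

send_rows(xyz=[[-30,5,0],[-70,10,0],[-110,15,0],[-150,20,0],[-190,25,0],[-230,30,0],[-270,35,0],[-310,40,0],[-350,45,0],[-377,49,0]], dr=[[0,0,0.03],[0,0,0.06],[0,0,0.1],[0,0,0.13],[0,0,0.16],[0,0,0.2],[0,0,0.24],[0,0,0.28],[0,0,0.31],[0,0,0.326]])

```text
time: 6.08
position: [0.6725, -0.196, 0.1981]
tool_rot: [-2.227, -2.215, 0.005]
ft_force: [0.1, -0.6, -1.4]
grip_width: 0.457
grip_force: 30.0
```

send_rows(xyz=[[0,0,0],[0,0,0],[0,0,15],[0,0,40],[0,0,70],[0,0,100],[0,0,125],[0,0,138],[0,0,145],[0,0,149]], dr=[[0,0,0],[0,0,0],[0,0,0],[0,0,0],[0,0,0],[0,0,0],[0,0,0],[0,0,0],[0,0,0],[0,0,0]])

```text
time: 6.92
position: [0.6724, -0.1894, 0.0507]
tool_rot: [-2.219, -2.222, 0.0]
ft_force: [0.5, 0.4, -1.6]
grip_width: 0.461
grip_force: 30.0
```

send_rows(xyz=[[0,0,0],[0,0,1],[0,0,2],[0,0,3],[0,0,3],[0,0,4],[0,0,4],[0,0,4],[0,0,4],[0,0,4]], dr=[[0,0,0],[0,0,0],[0,0,0],[0,0,0],[0,0,0],[0,0,0],[0,0,0],[0,0,0],[0,0,0],[0,0,0]])

```text
time: 7.75
position: [0.6728, -0.1907, 0.0474]
tool_rot: [2.221, 2.221, -0.0]
ft_force: [-0.8, -0.5, -1.6]
grip_width: 0.462
grip_force: 30.0
```

send_rows(xyz=[[0,0,0.5],[0,0,1],[0,0,1.5],[0,0,2],[0,0,2],[0,0,2.5],[0,0,2.5],[0,0,2.5],[0,0,2.5],[0,0,2.5]], dr=[[0,0,0],[0,0,0],[0,0,0],[0,0,0],[0,0,0],[0,0,0],[0,0,0],[0,0,0],[0,0,0],[0,0,0]])

```text
time: 8.58
position: [0.6729, -0.1907, 0.0467]
tool_rot: [2.221, 2.221, -0.0]
ft_force: [-4.2, -0.6, 7.6]
grip_width: 0.454
grip_force: 30.0
```

send_rows(xyz=[[0,0,0],[0,0,0],[0,0,0],[0,0,0],[0,0,-10],[0,0,-40],[0,0,-80],[0,0,-120],[0,0,-156],[0,0,-156]], dr=[[0,0,0],[0,0,0],[0,0,0],[0,0,0],[0,0,0],[0,0,0],[0,0,0],[0,0,0],[0,0,0],[0,0,0]], jaw=60)

```text
time: 9.42
position: [0.6772, -0.1909, 0.2115]
tool_rot: [2.212, 2.212, 0.012]
ft_force: [1.3, -0.4, 1.9]
grip_width: 0.688
grip_force: 0.0
```

send_rows(xyz=[[206,-95,0],[206,-95,0],[206,-95,0],[206,-95,0],[206,-95,0],[206,-95,0],[411,-191,0],[411,-191,0],[411,-191,0],[411,-191,0]], dr=[[0,0,-0.326],[0,0,-0.326],[0,0,-0.326],[0,0,-0.326],[0,0,-0.326],[0,0,-0.326],[0,0,-0.326],[0,0,-0.326],[0,0,-0.326],[0,0,-0.326]])

```text
time: 10.25
position: [0.5063, 0.1677, 0.2014]
tool_rot: [1.831, 2.551, 0.001]
ft_force: [0.4, -0.5, -0.6]
grip_width: 0.692
grip_force: 0.0
```

send_rows(xyz=[[0,0,0],[0,0,0],[0,0,0],[0,0,0],[0,0,0],[0,0,0],[0,0,0],[0,0,0],[0,0,0],[0,0,0]], dr=[[0,0,0],[0,0,0],[0,0,0],[0,0,0],[0,0,0],[0,0,0],[0,0,0],[0,0,0],[0,0,0],[0,0,0]])

```text
time: 11.08
position: [0.5071, 0.1662, 0.2008]
tool_rot: [-1.832, -2.552, 0.0]
ft_force: [-0.7, -0.5, -0.1]
grip_width: 0.687
grip_force: 0.0
```

```bash
python3 - <<'E'
from h import *
np.set_printoptions(precision=4,suppress=True)
s=get_state();print(s["position"],s["tool_rot"],s["time"])
s,im=snap("wrist");C=cam("wrist",s)
for c,z in(("green",.081),("blue",.026)):
    for ce,a,px in blobs(im,c,40): print(c,ce.round(),a,at(C,ce,z)[0])
s,im=snap("top");C=cam("top")
for c,z in(("green",.062),("violet",.058),("blue",.039)):
    for ce,a,px in blobs(im,c,40):
        if 190<ce[0]<540 and 90<ce[1]<300:print(c,ce.round(),a,at(C,ce,z)[0])
E
```

```text
[0.5071 0.1662 0.2008] [-1.8317 -2.5522  0.0002] 11.0833
green [314. 142.] 1212 [0.4818 0.221  0.081 ]
green [625. 228.] 452 [0.8573 0.2482 0.081 ]
blue [209. 123.] 7810 [0.3554 0.1995 0.026 ]
blue [315.  73.] 71 [0.4578 0.2917 0.026 ]
blue [315. 201.] 56 [0.5059 0.1491 0.026 ]
green [419. 146.] 181 [ 0.6732 -0.1882  0.062 ]
violet [352. 179.] 235 [ 0.59   -0.0165  0.058 ]
violet [355. 211.] 210 [ 0.5074 -0.0231  0.058 ]
violet [353. 233.] 216 [ 0.4522 -0.0159  0.058 ]
blue [401. 150.] 1357 [ 0.6699 -0.1457  0.039 ]
blue [317. 241.] 137 [0.4336 0.0751 0.039 ]
blue [469. 249.] 110 [ 0.41   -0.3121  0.039 ]
blue [234. 270.] 486 [0.3618 0.2866 0.039 ]
```

send_rows(xyz=[[30,-3,0],[60,-6.5,0],[60,-6.5,20],[60,-6.5,50],[60,-6.5,80],[60,-6.5,105],[60,-6.5,125],[60,-6.5,133],[60,-6.5,137],[60,-6.5,137]], dr=[[0,0,0],[0,0,0],[0,0,0],[0,0,0],[0,0,0],[0,0,0],[0,0,0],[0,0,0],[0,0,0],[0,0,0]])

```text
time: 12.02
position: [0.4817, 0.2211, 0.0637]
tool_rot: [-1.831, -2.552, 0.0]
ft_force: [-0.8, -0.6, 0.6]
grip_width: 0.688
grip_force: 0.0
```

send_rows(xyz=[[0,0,0],[0,0,0],[0,0,0],[0,0,0],[0,0,0],[0,0,0],[0,0,0],[0,0,0],[0,0,0],[0,0,0]], dr=[[0,0,0],[0,0,0],[0,0,0],[0,0,0],[0,0,0],[0,0,0],[0,0,0],[0,0,0],[0,0,0],[0,0,0]], jaw=30)

```text
time: 12.85
position: [0.4821, 0.2212, 0.064]
tool_rot: [1.831, 2.552, 0.001]
ft_force: [1.1, 0.3, 0.4]
grip_width: 0.456
grip_force: 30.0
```

send_rows(xyz=[[0,0,-5],[0,0,-15],[0,0,-30],[0,0,-50],[0,0,-70],[0,0,-90],[0,0,-110],[0,0,-125],[0,0,-136],[0,0,-136]], dr=[[0,0,0],[0,0,0],[0,0,0],[0,0,0],[0,0,0],[0,0,0],[0,0,0],[0,0,0],[0,0,0],[0,0,0]])

```text
time: 13.68
position: [0.4826, 0.2217, 0.2024]
tool_rot: [1.83, 2.551, 0.004]
ft_force: [1.1, 0.9, -0.7]
grip_width: 0.46
grip_force: 30.0
```

send_rows(xyz=[[-10,2,0],[-30,6,0],[-55,10,0],[-80,15,0],[-110,20,0],[-140,26,0],[-170,32,0],[-200,38,0],[-230,44,0],[-260,50,0]], dr=[[0,0,0.03],[0,0,0.06],[0,0,0.1],[0,0,0.13],[0,0,0.16],[0,0,0.2],[0,0,0.24],[0,0,0.28],[0,0,0.31],[0,0,0.326]])

```text
time: 14.52
position: [0.6133, -0.0147, 0.1987]
tool_rot: [-2.229, -2.213, 0.003]
ft_force: [1.3, 0.5, -0.7]
grip_width: 0.455
grip_force: 30.0
```

```bash
python3 - <<'E'
from h import *
s=get_state();print(s["position"],s["time"],s["grip_width"]*87)
plan([(.680,-.127,.20,90),(.680,-.127,.0475,90)])
E
```

```text
[ 0.61328719 -0.01466687  0.19866011] 14.5167 39.559906747869114
[-111.9   67.5   -1.3] [-0.002  0.001 -0.007]
[  0.    0.  152.5] [0. 0. 0.]
```

send_rows(xyz=[[-30,17,0],[-60,34,0],[-88,51,0],[-110,63,0],[-117.5,67.5,0],[-117.5,67.5,10],[-117.5,67.5,40],[-117.5,67.5,75],[-117.5,67.5,105],[-117.5,67.5,130]], dr=[[0,0,0],[0,0,0],[0,0,0],[0,0,0],[0,0,0],[0,0,0],[0,0,0],[0,0,0],[0,0,0],[0,0,0]])

```text
time: 15.35
position: [0.6775, -0.1261, 0.0659]
tool_rot: [-2.219, -2.219, 0.004]
ft_force: [-0.8, -0.5, -2.3]
grip_width: 0.463
grip_force: 30.0
```

send_rows(xyz=[[0,0,8],[0,0,14],[0,0,18],[0,0,20],[0,0,21],[0,0,22],[0,0,23],[0,0,23],[0,0,23],[0,0,23]], dr=[[0,0,0],[0,0,0],[0,0,0],[0,0,0],[0,0,0],[0,0,0],[0,0,0],[0,0,0],[0,0,0],[0,0,0]])

```text
time: 16.18
position: [0.68, -0.1268, 0.0472]
tool_rot: [2.221, 2.221, 0.0]
ft_force: [0.7, -0.8, -2.1]
grip_width: 0.461
grip_force: 30.0
```

send_rows(xyz=[[0,0,0.5],[0,0,1],[0,0,1.5],[0,0,1.5],[0,0,1.5],[0,0,1.5],[0,0,1.5],[0,0,1.5],[0,0,1.5],[0,0,1.5]], dr=[[0,0,0],[0,0,0],[0,0,0],[0,0,0],[0,0,0],[0,0,0],[0,0,0],[0,0,0],[0,0,0],[0,0,0]])

```text
time: 17.02
position: [0.6801, -0.1268, 0.0468]
tool_rot: [2.221, 2.221, -0.0]
ft_force: [-2.3, -0.0, 5.6]
grip_width: 0.456
grip_force: 30.0
```

send_rows(xyz=[[0,0,0],[0,0,0],[0,0,0],[0,0,0],[0,0,-10],[0,0,-40],[0,0,-75],[0,0,-105],[0,0,-105],[0,0,-105]], dr=[[0,0,0],[0,0,0],[0,0,0],[0,0,0],[0,0,0],[0,0,0],[0,0,0],[0,0,0],[0,0,0],[0,0,0]], jaw=60)

```text
time: 17.85
position: [0.6817, -0.1267, 0.1538]
tool_rot: [2.218, 2.218, 0.005]
ft_force: [0.2, 0.9, -0.5]
grip_width: 0.688
grip_force: 0.0
```

send_rows(xyz=[[25,-20,0],[50,-40,0],[75,-60,0],[100,-80,0],[110,-90,0],[110,-90,0],[110,-90,0],[110,-90,0],[110,-90,0],[110,-90,0]], dr=[[0,0,-0.1],[0,0,-0.2],[0,0,-0.3],[0,0,-0.326],[0,0,-0.326],[0,0,-0.326],[0,0,-0.326],[0,0,-0.326],[0,0,-0.326],[0,0,-0.326]])

```text
time: 18.68
position: [0.5903, -0.0181, 0.1499]
tool_rot: [-1.834, -2.55, 0.0]
ft_force: [0.6, -1.0, 0.1]
grip_width: 0.691
grip_force: 0.0
```

```bash
python3 - <<'E'
from h import *
np.set_printoptions(precision=4,suppress=True)
s=get_state();print(s["position"],s["tool_rot"],s["time"])
s,im=snap("wrist");C=cam("wrist",s)
for c,z in(("violet",.058),):
    for ce,a,px in blobs(im,c,60): print(c,ce.round(),a,at(C,ce,z)[0])
s,im=snap("top","t2");C=cam("top")
for c,z in(("green",.062),("violet",.058),("blue",.039)):
    for ce,a,px in blobs(im,c,40):
        if 190<ce[0]<540 and 90<ce[1]<300:print(c,ce.round(),a,at(C,ce,z)[0])
E
```

```text
[ 0.5903 -0.0181  0.1499] [-1.8338 -2.5502  0.0002] 18.6833
violet [182. 160.] 1688 [ 0.452  -0.0163  0.058 ]
violet [235. 185.] 1539 [ 0.5061 -0.0237  0.058 ]
violet [317. 205.] 1398 [ 0.5868 -0.0176  0.058 ]
green [419. 146.] 181 [ 0.6732 -0.1882  0.062 ]
violet [354. 212.] 170 [ 0.5057 -0.0202  0.058 ]
violet [353. 233.] 233 [ 0.4532 -0.0164  0.058 ]
blue [420. 151.] 440 [ 0.6658 -0.1949  0.039 ]
blue [268. 258.] 1292 [0.3911 0.2003 0.039 ]
blue [469. 249.] 111 [ 0.4099 -0.3124  0.039 ]
```

send_rows(xyz=[[1,-1,15],[1,-1,35],[1,-1,55],[1,-1,75],[1,-1,92],[1,-1,102],[1,-1,107],[1,-1,108],[1,-1,108],[1,-1,108]], dr=[[0,0,0],[0,0,0],[0,0,0],[0,0,0],[0,0,0],[0,0,0],[0,0,0],[0,0,0],[0,0,0],[0,0,0]])

```text
time: 19.62
position: [0.5895, -0.0161, 0.0434]
tool_rot: [1.831, 2.551, 0.001]
ft_force: [0.3, 0.5, -0.6]
grip_width: 0.686
grip_force: 0.0
```

send_rows(xyz=[[0,0,0],[0,0,0],[0,0,0],[0,0,0],[0,0,0],[0,0,0],[0,0,0],[0,0,0],[0,0,0],[0,0,0]], dr=[[0,0,0],[0,0,0],[0,0,0],[0,0,0],[0,0,0],[0,0,0],[0,0,0],[0,0,0],[0,0,0],[0,0,0]], jaw=30)

```text
time: 20.45
position: [0.5884, -0.0164, 0.0426]
tool_rot: [1.832, 2.552, -0.001]
ft_force: [-2.8, -0.9, 5.2]
grip_width: 0.464
grip_force: 30.0
```

send_rows(xyz=[[0,0,-5],[0,0,-15],[0,0,-30],[0,0,-55],[0,0,-80],[0,0,-105],[0,0,-130],[0,0,-150],[0,0,-158],[0,0,-158]], dr=[[0,0,0],[0,0,0],[0,0,0],[0,0,0],[0,0,0],[0,0,0],[0,0,0],[0,0,0],[0,0,0],[0,0,0]])

```text
time: 21.28
position: [0.5902, -0.0157, 0.2029]
tool_rot: [1.829, 2.549, 0.004]
ft_force: [0.6, 1.3, -1.3]
grip_width: 0.459
grip_force: 29.9
```

send_rows(xyz=[[20,-2,0],[55,-4,0],[95,-7,0],[135,-10,0],[175,-13,0],[215,-16,0],[255,-19,0],[290,-22,0],[320,-24,0],[335,-25,0]], dr=[[0,0,0],[0,0,0],[0,0,0],[0,0,0],[0,0,0],[0,0,0],[0,0,0],[0,0,0],[0,0,0],[0,0,0]])

```text
time: 22.12
position: [0.4539, 0.2976, 0.1991]
tool_rot: [-1.822, -2.556, 0.001]
ft_force: [0.0, 0.4, -1.3]
grip_width: 0.462
grip_force: 29.9
```

send_rows(xyz=[[0,0,0],[0,0,0],[0,0,0],[0,0,20],[0,0,45],[0,0,70],[0,0,90],[0,0,105],[0,0,115],[0,0,120]], dr=[[0,0,0],[0,0,0],[0,0,0],[0,0,0],[0,0,0],[0,0,0],[0,0,0],[0,0,0],[0,0,0],[0,0,0]])

```text
time: 22.95
position: [0.4576, 0.2911, 0.0784]
tool_rot: [-1.834, -2.549, 0.004]
ft_force: [0.2, -0.1, -1.3]
grip_width: 0.461
grip_force: 29.9
```

```bash
python3 - <<'E'
from h import *
s=get_state();print(s["position"],s["time"],s["grip_width"]*87,s["ft_force"])
plan([(.4578,.2918,.0675,108.7)])
E
```

```text
[0.45756567 0.29111077 0.07840459] 22.95 40.099611380982175 [ 0.18695814 -0.13745543 -1.34343232]
[ 0.6  0.5 10.9] [-0.003  0.001 -0.003]
```

send_rows(xyz=[[0,0,2],[0,0,4],[0,0,6],[0,0,8],[0,0,9],[0,0,10],[0,0,11],[0,0,12],[0,0,13],[0,0,13]], dr=[[0,0,0],[0,0,0],[0,0,0],[0,0,0],[0,0,0],[0,0,0],[0,0,0],[0,0,0],[0,0,0],[0,0,0]])

```text
time: 23.78
position: [0.4578, 0.2933, 0.0673]
tool_rot: [1.831, 2.552, 0.0]
ft_force: [0.5, 0.2, -1.2]
grip_width: 0.461
grip_force: 29.9
```

send_rows(xyz=[[0,0,0],[0,0,0],[0,0,0],[0,0,0],[0,0,0],[0,0,0],[0,0,0],[0,0,0],[0,0,0],[0,0,0]], dr=[[0,0,0],[0,0,0],[0,0,0],[0,0,0],[0,0,0],[0,0,0],[0,0,0],[0,0,0],[0,0,0],[0,0,0]])

```text
time: 24.62
position: [0.4577, 0.2932, 0.0673]
tool_rot: [1.831, 2.552, 0.0]
ft_force: [-0.3, -0.3, -0.5]
grip_width: 0.464
grip_force: 29.9
```

send_rows(xyz=[[-0.5,0,0],[-1.4,0,0.5],[-1.4,0,1],[-1.4,0,1.5],[-1.4,0,1.5],[-1.4,0,1.5],[-1.4,0,1.5],[-1.4,0,1.5],[-1.4,0,1.5],[-1.4,0,1.5]], dr=[[0,0,0],[0,0,0],[0,0,0],[0,0,0],[0,0,0],[0,0,0],[0,0,0],[0,0,0],[0,0,0],[0,0,0]])

```text
time: 25.45
position: [0.458, 0.2919, 0.0658]
tool_rot: [-1.831, -2.552, 0.0]
ft_force: [-0.3, 0.7, 0.1]
grip_width: 0.458
grip_force: 29.9
```

send_rows(xyz=[[0,0,0],[0,0,0],[0,0,0],[0,0,0],[0,0,-10],[0,0,-40],[0,0,-75],[0,0,-105],[0,0,-134],[0,0,-134]], dr=[[0,0,0],[0,0,0],[0,0,0],[0,0,0],[0,0,0],[0,0,0],[0,0,0],[0,0,0],[0,0,0],[0,0,0]], jaw=58)

```text
time: 26.28
position: [0.4608, 0.2945, 0.2067]
tool_rot: [1.828, 2.548, 0.014]
ft_force: [0.6, 1.3, -0.1]
grip_width: 0.666
grip_force: 0.0
```

send_rows(xyz=[[-36,-13,0],[-73,-26,0],[-109,-39,0],[-145,-52,0],[-181,-65,0],[-218,-78,0],[-254,-91,0],[-290,-104,0],[-290,-104,0],[-290,-104,0]], dr=[[0,0,-0.05],[0,0,-0.1],[0,0,-0.15],[0,0,-0.2],[0,0,-0.25],[0,0,-0.3],[0,0,-0.34],[0,0,-0.372],[0,0,-0.372],[0,0,-0.372]])

```text
time: 27.12
position: [0.4522, -0.0183, 0.2]
tool_rot: [1.335, 2.843, -0.0]
ft_force: [0.4, 1.6, -0.1]
grip_width: 0.663
grip_force: 0.0
```

send_rows(xyz=[[0,0,10],[0,0,30],[0,0,50],[0,0,50],[0,0,50],[0,0,50],[0,0,50],[0,0,50],[0,0,50],[0,0,50]], dr=[[0,0,0],[0,0,0],[0,0,0],[0,0,0],[0,0,0],[0,0,0],[0,0,0],[0,0,0],[0,0,0],[0,0,0]])

```text
time: 27.95
position: [0.4528, -0.0162, 0.1504]
tool_rot: [1.328, 2.846, 0.0]
ft_force: [0.0, 0.2, 0.1]
grip_width: 0.667
grip_force: 0.0
```

```bash
python3 - <<'E'
from h import *
np.set_printoptions(precision=4,suppress=True)
s=get_state();print(s["position"],s["tool_rot"],s["time"])
s,im=snap("wrist","w2");C=cam("wrist",s)
for c,z in(("violet",.058),):
    for ce,a,px in blobs(im,c,60): print(c,ce.round(),a,at(C,ce,z)[0],at(C,ce,.082)[0])
plan([(.4525,-.0163,.042,130)])
E
```

```text
[ 0.4528 -0.0162  0.1504] [1.3275 2.8462 0.    ] 27.95
violet [318. 205.] 1382 [ 0.4492 -0.0167  0.058 ] [ 0.4451 -0.0113  0.082 ]
violet [352. 242.] 1151 [ 0.5013 -0.0244  0.058 ] [ 0.4923 -0.0183  0.082 ]
[  0.1  -0.2 108.2] [ 0.     0.001 -0.   ]
```

send_rows(xyz=[[0,-1,15],[0,-1,35],[0,-1,55],[0,-1,75],[0,-1,92],[0,-1,102],[0,-1,107],[0,-1,108],[0,-1,108],[0,-1,108]], dr=[[0,0,0],[0,0,0],[0,0,0],[0,0,0],[0,0,0],[0,0,0],[0,0,0],[0,0,0],[0,0,0],[0,0,0]])

```text
time: 28.83
position: [0.4525, -0.0169, 0.0427]
tool_rot: [1.327, 2.846, 0.0]
ft_force: [0.7, 1.1, 0.2]
grip_width: 0.669
grip_force: 0.0
```

send_rows(xyz=[[0,0,0],[0,0,0],[0,0,0],[0,0,0],[0,0,0],[0,0,0],[0,0,0],[0,0,0],[0,0,0],[0,0,0]], dr=[[0,0,0],[0,0,0],[0,0,0],[0,0,0],[0,0,0],[0,0,0],[0,0,0],[0,0,0],[0,0,0],[0,0,0]], jaw=30)

```text
time: 29.67
position: [0.4517, -0.0172, 0.0421]
tool_rot: [1.328, 2.847, -0.001]
ft_force: [-2.0, -1.7, 5.3]
grip_width: 0.46
grip_force: 30.0
```

send_rows(xyz=[[0,0,-5],[0,0,-15],[0,0,-30],[0,0,-55],[0,0,-80],[0,0,-105],[0,0,-130],[0,0,-150],[0,0,-158],[0,0,-158]], dr=[[0,0,0],[0,0,0],[0,0,0],[0,0,0],[0,0,0],[0,0,0],[0,0,0],[0,0,0],[0,0,0],[0,0,0]])

```text
time: 30.5
position: [0.453, -0.0165, 0.2019]
tool_rot: [1.326, 2.844, 0.001]
ft_force: [0.4, -0.0, -2.2]
grip_width: 0.464
grip_force: 30.0
```

send_rows(xyz=[[8,12,0],[20,32,0],[35,54,0],[50,78,0],[65,102,0],[78,125,0],[87,139,0],[93,149,0],[93,149,0],[93,149,0]], dr=[[0,0,0.05],[0,0,0.1],[0,0,0.15],[0,0,0.2],[0,0,0.25],[0,0,0.3],[0,0,0.34],[0,0,0.372],[0,0,0.372],[0,0,0.372]])

```text
time: 31.33
position: [0.505, 0.1506, 0.1982]
tool_rot: [-1.826, -2.553, 0.003]
ft_force: [-0.5, -0.2, -2.8]
grip_width: 0.459
grip_force: 30.0
```

send_rows(xyz=[[0,0,0],[0,0,10],[0,0,30],[0,0,55],[0,0,80],[0,0,100],[0,0,114],[0,0,120],[0,0,120],[0,0,120]], dr=[[0,0,0],[0,0,0],[0,0,0],[0,0,0],[0,0,0],[0,0,0],[0,0,0],[0,0,0],[0,0,0],[0,0,0]])

```text
time: 32.17
position: [0.5061, 0.1498, 0.0799]
tool_rot: [1.832, 2.552, -0.0]
ft_force: [0.2, 0.8, -1.4]
grip_width: 0.462
grip_force: 30.0
```

```bash
python3 - <<'E'
from h import *
s=get_state();print(s["position"],s["time"],s["grip_width"]*87,s["ft_force"])
plan([(.5060,.1492,.066,108.7)])
E
```

```text
[0.50612308 0.14975691 0.07991466] 32.1667 40.16776873552791 [ 0.23102689  0.77142883 -1.36254441]
[-0.5 -0.3 13.9] [-0.     0.    -0.001]
```

send_rows(xyz=[[-0.5,0,3],[-0.5,0,6],[-0.5,0,8],[-0.5,0,10],[-0.5,0,12],[-0.5,0,13],[-0.5,0,14],[-0.5,0,14],[-0.5,0,14],[-0.5,0,14]], dr=[[0,0,0],[0,0,0],[0,0,0],[0,0,0],[0,0,0],[0,0,0],[0,0,0],[0,0,0],[0,0,0],[0,0,0]])

```text
time: 33.0
position: [0.5063, 0.1498, 0.066]
tool_rot: [1.831, 2.552, 0.0]
ft_force: [-0.6, 0.0, -1.3]
grip_width: 0.46
grip_force: 30.0
```

send_rows(xyz=[[0,0,0],[0,0,0],[0,0,0],[0,0,0],[0,0,-10],[0,0,-40],[0,0,-75],[0,0,-105],[0,0,-134],[0,0,-134]], dr=[[0,0,0],[0,0,0],[0,0,0],[0,0,0],[0,0,0],[0,0,0],[0,0,0],[0,0,0],[0,0,0],[0,0,0]], jaw=60)

```text
time: 33.83
position: [0.5095, 0.1514, 0.2066]
tool_rot: [1.826, 2.547, 0.011]
ft_force: [0.9, 0.9, 0.2]
grip_width: 0.687
grip_force: 0.0
```

send_rows(xyz=[[-36,-11,0],[-72,-22,0],[-108,-33,0],[-144,-45,0],[-164,-55,0],[-164,-55,10],[-164,-55,30],[-164,-55,50],[-164,-55,50],[-164,-55,50]], dr=[[0,0,0],[0,0,0],[0,0,0],[0,0,0],[0,0,0],[0,0,0],[0,0,0],[0,0,0],[0,0,0],[0,0,0]])

```text
time: 34.67
position: [0.5058, -0.0223, 0.1493]
tool_rot: [-1.829, -2.552, 0.001]
ft_force: [1.2, 0.3, 0.6]
grip_width: 0.692
grip_force: 0.0
```

```bash
python3 - <<'E'
from h import *
np.set_printoptions(precision=4,suppress=True)
s=get_state();print(s["position"],s["tool_rot"],s["time"])
s,im=snap("wrist","w2");C=cam("wrist",s)
for c,z in(("violet",.058),):
    for ce,a,px in blobs(im,c,60): print(c,ce.round(),a,at(C,ce,z)[0],at(C,ce,.081)[0])
plan([(.5055,-.0235,.042,108.7)])
E
```

```text
[ 0.5058 -0.0223  0.1493] [-1.8287 -2.5519  0.0008] 34.6667
violet [391.  18.] 1869 [0.5084 0.1512 0.058 ] [0.506  0.1421 0.081 ]
violet [320. 208.] 1379 [ 0.5053 -0.0237  0.058 ] [ 0.5032 -0.0172  0.081 ]
[ -0.6  -1.6 108.4] [ 0.    -0.     0.001]
```

send_rows(xyz=[[-1,0,15],[-1,0,35],[-1,0,55],[-1,0,75],[-1,0,92],[-1,0,102],[-1,0,107],[-1,0,108],[-1,0,108],[-1,0,108]], dr=[[0,0,0],[0,0,0],[0,0,0],[0,0,0],[0,0,0],[0,0,0],[0,0,0],[0,0,0],[0,0,0],[0,0,0]])

```text
time: 35.55
position: [0.508, -0.0241, 0.043]
tool_rot: [1.83, 2.551, 0.001]
ft_force: [-0.1, 0.6, -0.4]
grip_width: 0.689
grip_force: 0.0
```

send_rows(xyz=[[0,0,0],[0,0,0],[0,0,0],[0,0,0],[0,0,0],[0,0,0],[0,0,0],[0,0,0],[0,0,0],[0,0,0]], dr=[[0,0,0],[0,0,0],[0,0,0],[0,0,0],[0,0,0],[0,0,0],[0,0,0],[0,0,0],[0,0,0],[0,0,0]], jaw=30)

```text
time: 36.38
position: [0.5068, -0.0244, 0.042]
tool_rot: [-1.832, -2.552, 0.001]
ft_force: [-3.1, -1.2, 5.0]
grip_width: 0.46
grip_force: 30.0
```

send_rows(xyz=[[0,0,-5],[0,0,-15],[0,0,-30],[0,0,-55],[0,0,-80],[0,0,-105],[0,0,-130],[0,0,-150],[0,0,-158],[0,0,-158]], dr=[[0,0,0],[0,0,0],[0,0,0],[0,0,0],[0,0,0],[0,0,0],[0,0,0],[0,0,0],[0,0,0],[0,0,0]])

```text
time: 37.22
position: [0.5085, -0.024, 0.2021]
tool_rot: [1.829, 2.549, 0.003]
ft_force: [0.2, -0.0, -1.5]
grip_width: 0.462
grip_force: 30.0
```

send_rows(xyz=[[10,2,0],[35,8,0],[70,16,0],[105,24,0],[140,32,0],[175,40,0],[205,47,0],[228,52,0],[239,55,0],[239,55,0]], dr=[[0,0,0],[0,0,0],[0,0,0],[0,0,0],[0,0,0],[0,0,0],[0,0,0],[0,0,0],[0,0,0],[0,0,0]])

```text
time: 38.05
position: [0.4797, 0.2243, 0.1982]
tool_rot: [-1.82, -2.556, 0.001]
ft_force: [-0.7, 0.5, -1.1]
grip_width: 0.466
grip_force: 30.0
```

send_rows(xyz=[[0,0,0],[0,0,10],[0,0,30],[0,0,55],[0,0,80],[0,0,100],[0,0,114],[0,0,120],[0,0,120],[0,0,120]], dr=[[0,0,0],[0,0,0],[0,0,0],[0,0,0],[0,0,0],[0,0,0],[0,0,0],[0,0,0],[0,0,0],[0,0,0]])

```text
time: 38.88
position: [0.483, 0.2196, 0.0801]
tool_rot: [1.832, 2.552, 0.001]
ft_force: [-0.5, 0.1, -0.1]
grip_width: 0.46
grip_force: 30.0
```

```bash
python3 - <<'E'
from h import *
s=get_state();print(s["position"],s["time"],s["grip_width"]*87,s["ft_force"])
plan([(.4819,.2206,.066,108.7)])
E
```

```text
[0.48295725 0.21961889 0.08014654] 38.8833 40.05158010177519 [-0.51185676  0.08781424 -0.08923699]
[ 1.3 -0.7 14.1] [ 0.    -0.    -0.001]
```

send_rows(xyz=[[1.3,-0.7,3],[1.3,-0.7,6],[1.3,-0.7,8],[1.3,-0.7,10],[1.3,-0.7,12],[1.3,-0.7,13],[1.3,-0.7,14],[1.3,-0.7,14],[1.3,-0.7,14],[1.3,-0.7,14]], dr=[[0,0,0],[0,0,0],[0,0,0],[0,0,0],[0,0,0],[0,0,0],[0,0,0],[0,0,0],[0,0,0],[0,0,0]])

```text
time: 39.72
position: [0.4816, 0.2209, 0.066]
tool_rot: [1.831, 2.552, 0.0]
ft_force: [0.2, -0.1, -0.4]
grip_width: 0.459
grip_force: 30.0
```

send_rows(xyz=[[0,0,0],[0,0,0],[0,0,0],[0,0,0],[0,0,-10],[0,0,-40],[0,0,-75],[0,0,-105],[0,0,-134],[0,0,-164]], dr=[[0,0,0],[0,0,0],[0,0,0],[0,0,0],[0,0,0],[0,0,0],[0,0,0],[0,0,0],[0,0,0],[0,0,0]], jaw=60)

```text
time: 40.55
position: [0.4811, 0.2211, 0.2321]
tool_rot: [1.83, 2.552, 0.001]
ft_force: [0.2, -0.1, -0.2]
grip_width: 0.689
grip_force: 0.0
```

send_rows(xyz=[[-25,0,-10],[-50,0,-20],[-75,0,-20],[-90,0,-20],[-100,0,-20],[-100,0,-20],[-100,0,-20],[-100,0,-20],[-100,0,-20],[-100,0,-20]], dr=[[0,0,0],[0,0,0],[0,0,0],[0,0,0],[0,0,0],[0,0,0],[0,0,0],[0,0,0],[0,0,0],[0,0,0]])

```text
time: 41.38
position: [0.513, 0.1275, 0.2499]
tool_rot: [-1.828, -2.554, -0.0]
ft_force: [-0.7, 0.2, -0.1]
grip_width: 0.687
grip_force: 0.0
```

```bash
python3 - <<'E'
from h import *
np.set_printoptions(precision=4,suppress=True)
s=get_state();print(s["position"],s["tool_rot"],s["time"])
s,im=snap("wrist","w3");C=cam("wrist",s)
for c,z in(("violet",.081),("orange",.14)):
    for ce,a,px in blobs(im,c,60): print(c,ce.round(),a,at(C,ce,z)[0])
b=np.array([(214,60,0)])
s,im=snap("top","t3");C=cam("top")
for c,z in(("green",.062),("violet",.081),("blue",.039)):
    for ce,a,px in blobs(im,c,40):
        if 190<ce[0]<540 and 90<ce[1]<300:
            print(c,ce.round(),a,at(C,ce,z)[0])
            if c=="blue": r,b=rect(at(C,px,z)[:,:2]);print(r)
E
```

```text
[0.513  0.1275 0.2499] [-1.8284 -2.5545 -0.0001] 41.3833
violet [320.  36.] 1226 [0.457 0.289 0.081]
violet [320. 106.] 986 [0.4804 0.2204 0.081 ]
violet [320. 170.] 837 [0.5049 0.1508 0.081 ]
orange [450.  25.] 1213 [0.5697 0.3209 0.14  ]
orange [435. 178.] 1004 [0.6149 0.1893 0.14  ]
green [394. 144.] 177 [ 0.6806 -0.1236  0.062 ]
green [419. 146.] 182 [ 0.6733 -0.1881  0.062 ]
violet [254. 224.] 75 [0.4775 0.2302 0.081 ]
violet [230. 231.] 202 [0.4586 0.2913 0.081 ]
blue [404. 151.] 1023 [ 0.6666 -0.1526  0.039 ]
((0.6707826256752014, -0.15396490693092346), (0.1410895437002182, 0.08285390585660934), 83.74088287353516)
blue [469. 249.] 110 [ 0.41   -0.3121  0.039 ]
((0.40994665026664734, -0.31241121888160706), (0.06923487782478333, 0.00989411398768425), 75.41571044921875)
blue [243. 267.] 688 [0.369  0.2655 0.039 ]
((0.3687621057033539, 0.26514115929603577), (0.030024630948901176, 0.1549256592988968), 18.42035484313965)
```

View pics/w3.png

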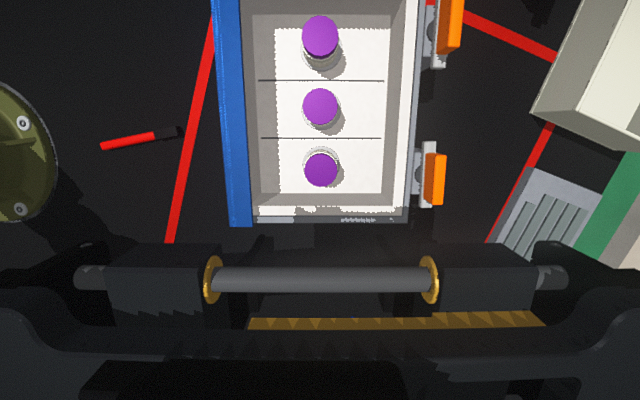

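All three violet pots stand centred on their pans, at (320,36), (320,106) and (320,170). Next I go over the cover, which has been knocked to (0.410,-0.312).

send_rows(xyz=[[-34,-21,0],[-68,-42,0],[-102,-63,0],[-136,-85,0],[-170,-106,0],[-204,-127,0],[-238,-148,0],[-272,-169,0],[-306,-190,0],[-340,-211,0]], dr=[[0,0,0.06],[0,0,0.12],[0,0,0.18],[0,0,0.24],[0,0,0.3],[0,0,0.36],[0,0,0.42],[0,0,0.48],[0,0,0.54],[0,0,0.581]], jaw=40)

```text
time: 42.32
position: [0.4219, -0.265, 0.2501]
tool_rot: [2.487, 1.918, -0.0]
ft_force: [0.7, -0.4, 0.7]
grip_width: 0.461
grip_force: 0.0
```

```bash
python3 - <<'E'
from h import *
s=get_state();print(s["position"],s["time"])
plan([(.41,-.3122,.20,75.4)],np.array([.513,.1275,.25])+down(108.7).apply([-.340,-.211,0]),down(75.4))
E
```

```text
[ 0.42185429 -0.26503761  0.25005528] 42.3167
[-51.4   0.8  50. ] [0. 0. 0.]
```

send_rows(xyz=[[-20,0,15],[-40,0,30],[-51,1,45],[-51,1,50],[-51,1,50],[-51,1,50],[-51,1,50],[-51,1,50],[-51,1,50],[-51,1,50]], dr=[[0,0,0],[0,0,0],[0,0,0],[0,0,0],[0,0,0],[0,0,0],[0,0,0],[0,0,0],[0,0,0],[0,0,0]])

```text
time: 43.15
position: [0.411, -0.3129, 0.2006]
tool_rot: [2.484, 1.921, 0.0]
ft_force: [-0.9, -0.0, 1.1]
grip_width: 0.457
grip_force: 0.0
```

```bash
python3 - <<'E'
from h import *
np.set_printoptions(precision=4,suppress=True)
s=get_state();print(s["position"],s["time"])
s,im=snap("wrist","w4");C=cam("wrist",s)
for c,z in(("blue",.039),("orange",.005)):
    for ce,a,px in blobs(im,c,60):
        r,b=rect(at(C,px,z)[:,:2]);print(c,ce.round(),a,at(C,ce,z)[0],r)
E
```

```text
[ 0.411  -0.3129  0.2006] 43.15
blue [497.  39.] 2818 [ 0.6394 -0.197   0.039 ] ((0.6511896252632141, -0.19441072642803192), (0.07522918283939362, 0.07898996770381927), 84.21183013916016)
blue [319. 192.] 465 [ 0.4092 -0.3143  0.039 ] ((0.4090118706226349, -0.3161088824272156), (0.07024339586496353, 0.009774090722203255), 75.1591796875)
orange [376. 188.] 723 [ 0.4832 -0.3359  0.005 ] ((0.48249033093452454, -0.338632732629776), (0.11706554889678955, 0.011460253037512302), 74.9207992553711)
```

View pics/w4.png

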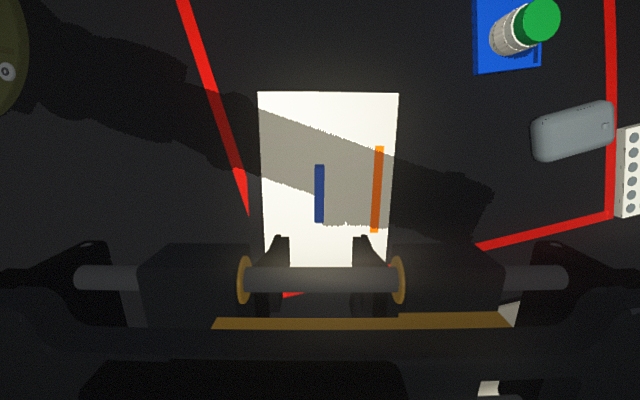

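The close view shows the handle at (319,192). The cream plate spans columns 260 to 398, off-centre to the right of the handle, so the black lip is on the left (the base side). The orange stripe marks the far side.

send_rows(xyz=[[-2,-1,25],[-2,-1,55],[-2,-1,85],[-2,-1,115],[-2,-1,140],[-2,-1,158],[-2,-1,168],[-2,-1,172],[-2,-1,173],[-2,-1,173]], dr=[[0,0,0],[0,0,0],[0,0,0],[0,0,0],[0,0,0],[0,0,0],[0,0,0],[0,0,0],[0,0,0],[0,0,0]])

```text
time: 44.03
position: [0.4098, -0.3153, 0.0277]
tool_rot: [2.485, 1.92, 0.0]
ft_force: [-0.4, 0.2, -0.3]
grip_width: 0.462
grip_force: 0.0
```

send_rows(xyz=[[0,0,0],[0,0,0],[0,0,0],[0,0,0],[0,0,0],[0,0,0],[0,0,0],[0,0,0],[0,0,0],[0,0,0]], dr=[[0,0,0],[0,0,0],[0,0,0],[0,0,0],[0,0,0],[0,0,0],[0,0,0],[0,0,0],[0,0,0],[0,0,0]], jaw=4, grip_force=58)

```text
time: 44.87
position: [0.409, -0.3149, 0.0271]
tool_rot: [2.486, 1.921, -0.0]
ft_force: [-2.1, 0.6, 4.4]
grip_width: 0.129
grip_force: 58.0
```

```bash
python3 - <<'E'
from h import *
s=get_state();print(s["position"],s["time"],s["grip_width"]*87,s["ft_force"],s["torque"])
E
```

```text
[ 0.40903025 -0.31494409  0.02713901] 44.8667 11.236784909771757 [-2.07218123  0.5524934   4.3735922 ] [ 0.18712375  0.39385696 -0.07496179]
```

```bash
cat >> h.py <<'E'
BAY=np.array([.4819,.2205,0]); RB=R.from_euler('z',18.65,degrees=True)
def cw(lx,lz,th,y=0.): # cover lip (bay mm), tilt deg -> tool waypoint
    rc=RB*R.from_euler('y',-th,degrees=True)
    p=BAY+RB.apply(np.array([lx,y,lz])/1e3)+rc.apply([.097,0,.027])
    return (*p,rc*R.from_matrix([[0,1,0],[1,0,0],[0,0,-1]]))
E
python3 - <<'E'
from h import *
H=(*(BAY+[0,0,.25]),108.65)
W=[(.409,-.315,.25,75.4),(.52,-.05,.25,95),H,cw(-70,135,20),cw(-70,93,20),cw(-89,92.5,20),cw(-89,92.5,12),cw(-98,92.5,12),cw(-98,92,6),cw(-97.5,91,0)]
plan(W,np.array([.409,-.315,.0271]),down(75.4))
for w in W[3:]: print(np.round(w[:3],4), np.round(w[3].as_rotvec(),3))
E
```

```text
[   0.     0.  -222.9] [0. 0. 0.]
[284.4  40.6   0. ] [ 0.     0.    -0.342]
[272.8 -14.4   0. ] [ 0.     0.    -0.238]
[ 0.  11.9 56.5] [-0.349  0.     0.   ]
[ -0.  -14.4  39.5] [0. 0. 0.]
[ -0. -18.  -6.] [0. 0. 0.]
[ 0.   2.8 13.8] [ 0.14 -0.   -0.  ]
[-0.  -8.8 -1.9] [0. 0. 0.]
[-0.   2.2 10.8] [ 0.105 -0.     0.   ]
[ 0.   2.7 11.3] [ 0.105 -0.    -0.   ]
[0.4932 0.2243 0.1935] [1.696 2.363 0.417]
[0.4932 0.2243 0.1515] [1.696 2.363 0.417]
[0.4752 0.2182 0.151 ] [1.696 2.363 0.417]
[0.4822 0.2206 0.1391] [1.755 2.444 0.257]
[0.4736 0.2177 0.1391] [1.755 2.444 0.257]
[0.4778 0.2191 0.129 ] [1.795 2.5   0.131]
[0.4814 0.2203 0.118 ] [1.832 2.552 0.   ]
```

send_rows(xyz=[[0,0,-3],[0,0,-10],[0,0,-25],[0,0,-45],[0,0,-70],[0,0,-100],[0,0,-130],[0,0,-160],[0,0,-190],[0,0,-215]], dr=[[0,0,0],[0,0,0],[0,0,0],[0,0,0],[0,0,0],[0,0,0],[0,0,0],[0,0,0],[0,0,0],[0,0,0]])

```text
time: 45.7
position: [0.4092, -0.3145, 0.2439]
tool_rot: [2.484, 1.921, 0.0]
ft_force: [0.7, -0.6, -4.0]
grip_width: 0.129
grip_force: 58.0
```

send_rows(xyz=[[10,1,-3],[30,4,-8],[60,8,-8],[90,13,-8],[125,18,-8],[160,23,-8],[195,28,-8],[230,33,-8],[262,37,-8],[284,41,-8]], dr=[[0,0,-0.01],[0,0,-0.04],[0,0,-0.08],[0,0,-0.12],[0,0,-0.16],[0,0,-0.2],[0,0,-0.24],[0,0,-0.28],[0,0,-0.32],[0,0,-0.342]])

```text
time: 46.53
position: [0.5196, -0.0433, 0.2479]
tool_rot: [-2.108, -2.323, -0.0]
ft_force: [0.2, 0.3, -4.2]
grip_width: 0.125
grip_force: 58.0
```

send_rows(xyz=[[20,0,0],[50,-3,0],[85,-5,0],[120,-7,0],[155,-9,0],[190,-10,0],[220,-12,0],[248,-13,0],[266,-14,0],[273,-14,0]], dr=[[0,0,-0.02],[0,0,-0.05],[0,0,-0.08],[0,0,-0.11],[0,0,-0.14],[0,0,-0.17],[0,0,-0.2],[0,0,-0.22],[0,0,-0.235],[0,0,-0.238]])

```text
time: 47.37
position: [0.4791, 0.225, 0.2486]
tool_rot: [-1.821, -2.557, 0.002]
ft_force: [-1.2, 0.5, -3.6]
grip_width: 0.125
grip_force: 58.0
```

send_rows(xyz=[[0,0,0],[0,0,0],[0,0,0],[0,0,0],[0,0,0],[0,0,0],[0,0,0],[0,0,0],[0,0,0],[0,0,0]], dr=[[0,0,0],[0,0,0],[0,0,0],[0,0,0],[0,0,0],[0,0,0],[0,0,0],[0,0,0],[0,0,0],[0,0,0]])

```text
time: 48.2
position: [0.4827, 0.2204, 0.2498]
tool_rot: [1.833, 2.551, -0.0]
ft_force: [0.5, 0.7, -3.6]
grip_width: 0.129
grip_force: 58.0
```

```bash
python3 - <<'E'
from h import *
np.set_printoptions(precision=4,suppress=True)
s,im=snap("wrist","w5");C=cam("wrist",s);p,r=tool()
print(p,s["tool_rot"],s["time"],s["grip_width"]*87,s["ft_force"],s["torque"])
for ce,a,px in blobs(im,"blue",60)+blobs(im,"orange",60): print(ce.round(),a,px.min(0),px.max(0))
# predicted handle top rect & cover corners in wrist image
base=p-r.apply([0,0,0]); 
f=lambda c: p+r.apply(np.array([c[1],c[0],27-c[2]])/1e3)
print("pred handle top",proj(C,[f((0,-35,39)),f((0,35,39))]),"cover +y corners",proj(C,[f((-97,100,4)),f((-77,124,5)),f((97,124,5))]))
W=[cw(-70,135,20),cw(-70,93,20)]
plan(W)
E
```

```text
[0.4827 0.2204 0.2498] [ 1.8327  2.5515 -0.0001] 48.2 11.183278982259152 [ 0.5487  0.7199 -3.6242] [-0.0305 -0.1328  0.0052]
[321. 224.] 905 [311 194] [330 253]
[320. 299.] 237 [312 293] [329 306]
[604.  24.] 1595 [578   0] [629  51]
[429. 199.] 1355 [418 158] [442 242]
pred handle top [[320.2898 302.9599]
 [320.3197 199.0152]] cover +y corners [[170.8047  88.4292]
 [196.6168  46.8186]
 [475.5313  47.8161]]
[ 0.3 11.2 56.3] [-0.349  0.    -0.   ]
[ -0.  -14.4  39.5] [0. 0. 0.]
```

View pics/w5.png

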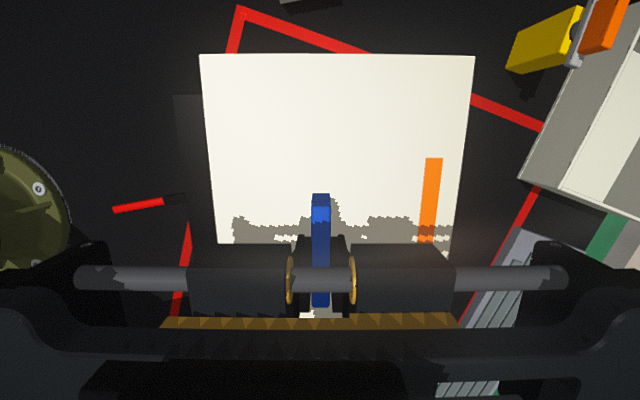

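```bash
python3 - <<'E'
from h import *
np.set_printoptions(precision=1,suppress=True)
s=get_state();C=cam("wrist",s);p,r=tool()
# camera frame point -> cover plane by intersecting plane z in tool frame
def cov(px,h):
    d=r.inv().apply(ray(C,px)); o=r.inv().apply(C[5]-p); t=((27-h)/1e3-o[2])/d[:,2]
    q=o+d*t[:,None]; return q[:,[1,0]]*1e3
print(cov([(200,54),(475,56),(442,158),(424,158)],5), cov([(321,206),(321,306.5)],39))
im=cv2.imread("pics/w5.png"); g=im[:,330]
print([tuple(int(v) for v in im[r_,260]) for r_ in range(48,60,2)])
E
```

```text
[[-75.3 119.9]
 [ 97.2 119.3]
 [ 83.   55.2]
 [ 70.6  55.1]] [[  0.4  30.8]
 [  0.5 -37.7]]
[(40, 44, 49), (44, 48, 51), (39, 46, 49), (230, 246, 248), (232, 243, 245), (233, 243, 245)]
```

```bash
python3 - <<'E'
from h import *
np.set_printoptions(precision=4,suppress=True)
s,im=snap("top","t5");p,r=tool();C=cam("top")
f=lambda c: p+r.apply(np.array([c[1],c[0],27-c[2]])/1e3)
print(proj(C,[f((-77,-124,5)),f((97,-124,5)),f((97,124,5)),f((-77,124,5))]))
s2,i2=snap("side","s5");C2=cam("side")
print(proj(C2,[f((-77,-124,5)),f((97,-124,5)),f((97,124,5)),f((-77,124,5))]))
o=np.zeros((360,800,3),np.uint8)
o[:,:400]=cv2.resize(im[140:320,150:350],None,fx=2,fy=2);o[:,400:]=cv2.resize(i2[140:320,210:410],None,fx=2,fy=2)
cv2.imwrite("pics/c5.png",o[:,:,::-1])
E
```

```text
[[314.4757 231.8985]
 [288.8995 157.8038]
 [183.0559 194.1944]
 [206.8485 269.1408]]
[[342.5118 183.1036]
 [279.0193 177.3018]
 [258.6697 248.575 ]
 [331.5681 256.5292]]
```

View pics/c5.png

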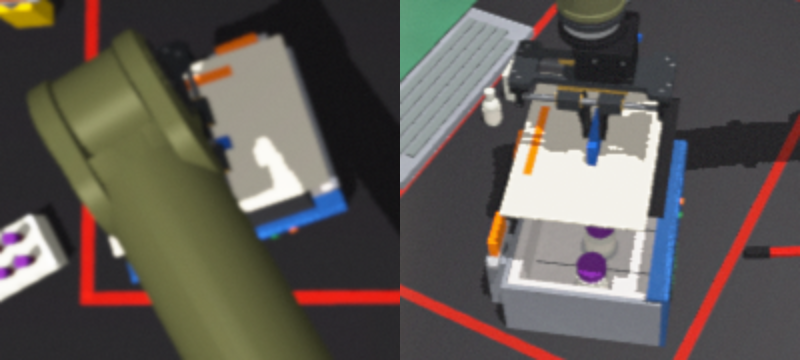

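The wrist and side views both show the cover sitting about 4 mm towards -y in the grip. Corners are at (200,54) and (475,56), about 7 px below where they were predicted. I shift 3.5 mm to compensate and start the tilt.

send_rows(xyz=[[0.5,1,5],[1,2,11],[1.5,4,17],[2,5,23],[2.5,6,29],[3,8,36],[3.5,9,43],[3.5,10,50],[3.5,11,55],[3.5,11.5,56.5]], dr=[[-0.03,0,0],[-0.06,0,0],[-0.1,0,0],[-0.14,0,0],[-0.18,0,0],[-0.22,0,0],[-0.26,0,0],[-0.3,0,0],[-0.335,0,0],[-0.349,0,0]])

```text
time: 49.18
position: [0.4907, 0.2267, 0.1917]
tool_rot: [1.697, 2.364, 0.413]
ft_force: [-0.4, 0.3, -3.8]
grip_width: 0.129
grip_force: 58.0
```

send_rows(xyz=[[0,0,0],[0,0,0],[0,-1,3],[0,-2,7],[0,-4,12],[0,-6,17],[0,-8,22],[0,-9,26],[0,-10,28],[0,-11,30]], dr=[[0,0,0],[0,0,0],[0,0,0],[0,0,0],[0,0,0],[0,0,0],[0,0,0],[0,0,0],[0,0,0],[0,0,0]])

```text
time: 50.02
position: [0.4923, 0.2273, 0.1609]
tool_rot: [1.697, 2.363, 0.416]
ft_force: [-0.9, 0.2, -3.1]
grip_width: 0.127
grip_force: 58.0
```

```bash
cat >> h.py <<'E'
def lipnow(): # bay-frame lip point (mm), tilt deg, from the tool pose
    p,r=tool(); rc=r*R.from_matrix([[0,1,0],[1,0,0],[0,0,-1]]).inv()
    l=RB.inv().apply(p-rc.apply([.097,0,.027])-BAY)*1e3; e=(RB.inv()*rc).as_euler('zyx',degrees=True)
    return np.round(l,1),np.round(e,2)
E
python3 - <<'E'
from h import *
s=get_state();print(lipnow(),s["time"],s["grip_width"]*87,s["ft_force"])
snap("wrist","w6")
plan([cw(-70,93,20,3.5),cw(-89,92.5,20,3.5)])
E
```

```text
(array([-69.9,   3.2, 102.4]), array([ -0.03, -19.97,   0.  ])) 50.0167 11.050088161804965 [-0.92272619  0.18896523 -3.1106375 ]
[ 0.4 -3.   8.5] [-0.001 -0.    -0.001]
[ -0. -18.  -6.] [0. 0. 0.]
```

View pics/w6.png

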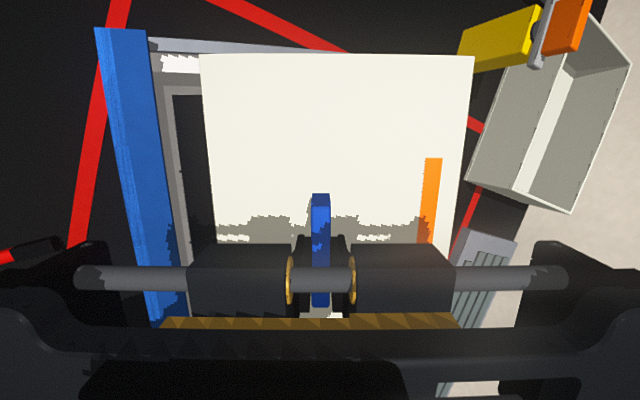

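```bash
python3 - <<'E'
from h import *
np.set_printoptions(precision=1,suppress=True)
s=get_state();C=cam("wrist",s)
im=cv2.cvtColor(cv2.imread("pics/w6.png"),cv2.COLOR_BGR2RGB)
b=max(blobs(im,"blue",60),key=lambda t:t[1])[2]
for col in (100,110,120,130,140,146): print(col,b[b[:,0]==col][:,1].min(),end="; ")
print()
for row in (60,100,150,200): 
    c=b[b[:,1]==row][:,0]; print(row,c.min(),c.max(),end="; ")
print()
pts=[(110,30),(135,28),(147,27)]
print("ledge top (y should be 136)",RB.inv().apply(at(C,pts,.110)-BAY)*1e3)
rw=[(b[b[:,1]==r][:,0].max(),r) for r in (60,100,150,200,220)]
print("edge (x should be -81)",RB.inv().apply(at(C,rw,.110)-BAY)*1e3, rw)
rw=[(b[b[:,1]==r][:,0].min(),r) for r in (60,100,150,200)]
print("edge (x -107)",RB.inv().apply(at(C,rw,.110)-BAY)*1e3)
E
```

```text
100 27; 110 29; 120 29; 130 29; 140 30; 146 33; 
60 99 149; 100 106 154; 150 114 161; 200 124 169; 
ledge top (y should be 136) [[-100.1  134.6  110. ]
 [ -86.8  136.5  110. ]
 [ -80.2  137.5  110. ]]
edge (x should be -81) [[-81.3 119.  110. ]
 [-81.4  95.7 110. ]
 [-81.4  64.4 110. ]
 [-81.1  30.3 110. ]
 [-81.2  15.7 110. ]] [(np.int64(149), 60), (np.int64(154), 100), (np.int64(161), 150), (np.int64(169), 200), (np.int64(172), 220)]
edge (x -107) [[-108.2  118.   110. ]
 [-108.    95.5  110. ]
 [-108.5   65.5  110. ]
 [-108.2   32.8  110. ]]
```

The wrist places the ledge within 0.5 mm of the assumed unit pose (free edge near x = -81.3), so the 4 mm grip offset is real. I lower and start the lip in.

send_rows(xyz=[[0.3,-1,2],[0.6,-2,4],[1,-3,6],[1,-3,7],[1,-3,8],[1,-3,8.5],[1,-3,8.5],[1,-3,8.5],[1,-3,8.5],[1,-3,8.5]], dr=[[0,0,0],[0,0,0],[0,0,0],[0,0,0],[0,0,0],[0,0,0],[0,0,0],[0,0,0],[0,0,0],[0,0,0]])

```text
time: 50.9
position: [0.4923, 0.2284, 0.1524]
tool_rot: [1.697, 2.363, 0.417]
ft_force: [0.1, -0.5, -3.9]
grip_width: 0.127
grip_force: 58.0
```

send_rows(xyz=[[0,-1,-0.3],[0,-3,-1],[0,-5,-1.7],[0,-7,-2.3],[0,-9,-3],[0,-11,-3.7],[0,-13,-4.3],[0,-15,-5],[0,-17,-5.7],[0,-18,-6]], dr=[[0,0,0],[0,0,0],[0,0,0],[0,0,0],[0,0,0],[0,0,0],[0,0,0],[0,0,0],[0,0,0],[0,0,0]])

```text
time: 51.73
position: [0.4739, 0.2222, 0.1518]
tool_rot: [1.697, 2.363, 0.416]
ft_force: [0.3, -0.3, -3.2]
grip_width: 0.128
grip_force: 58.0
```

```bash
python3 - <<'E'
from h import *
s=get_state();print(lipnow(),s["time"],s["grip_width"]*87,s["ft_force"])
plan([cw(-89,92.5,12,4.2),cw(-98,92.5,12,4.2)])
E
```

```text
(array([-88.9,   4.1,  93.3]), array([ -0.03, -19.99,  -0.03])) 51.7333 11.098431527518963 [ 0.34678452 -0.28518153 -3.20584864]
[ 0.1  2.5 14.4] [ 0.139  0.    -0.   ]
[-0.  -8.8 -1.9] [0. 0. 0.]
```

send_rows(xyz=[[0,0.3,1.5],[0,0.6,3],[0,0.9,4.5],[0,1.2,6],[0,1.5,7.5],[0,1.8,9],[0,2.1,10.5],[0,2.3,12],[0,2.5,13.5],[0,2.5,14.3]], dr=[[0.014,0,0],[0.028,0,0],[0.042,0,0],[0.056,0,0],[0.07,0,0],[0.084,0,0],[0.098,0,0],[0.112,0,0],[0.126,0,0],[0.139,0,0]])

```text
time: 52.57
position: [0.4812, 0.2246, 0.139]
tool_rot: [1.756, 2.444, 0.256]
ft_force: [-0.9, -0.1, -3.8]
grip_width: 0.129
grip_force: 58.0
```

send_rows(xyz=[[0,-1,-0.2],[0,-2,-0.4],[0,-3,-0.6],[0,-4,-0.8],[0,-5,-1],[0,-6,-1.2],[0,-7,-1.5],[0,-8,-1.7],[0,-8.8,-1.9],[0,-8.8,-1.9]], dr=[[0,0,0],[0,0,0],[0,0,0],[0,0,0],[0,0,0],[0,0,0],[0,0,0],[0,0,0],[0,0,0],[0,0,0]])

```text
time: 53.4
position: [0.4724, 0.2216, 0.1393]
tool_rot: [1.755, 2.443, 0.257]
ft_force: [-0.5, 0.4, -3.5]
grip_width: 0.133
grip_force: 58.0
```

```bash
python3 - <<'E'
from h import *
s=get_state();print(lipnow(),s["time"],s["grip_width"]*87,s["ft_force"])
snap("wrist","w7")
plan([cw(-97.5,92,6,4.2),cw(-97,91,0,4.2)])
E
```

```text
(array([-97.9,   4.1,  92.7]), array([ -0.03, -12.03,  -0.03])) 53.4 11.527939890053043 [-0.52287886  0.43329284 -3.48141686]
[ 0.1  2.4 11. ] [ 0.105  0.    -0.   ]
[-0.   2.7 11.3] [ 0.105 -0.    -0.   ]
```

View pics/w7.png

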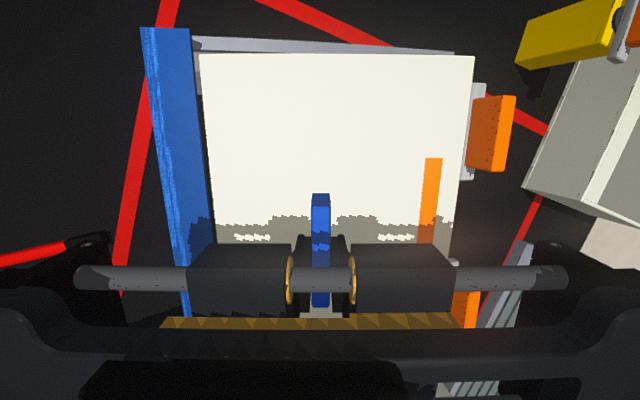

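The lip is under the ledge, with the cream edge at column 200 against the ledge edge at 195, and there are no contact forces. I swing the far side down.

send_rows(xyz=[[0,0.2,1.1],[0,0.5,2.2],[0,0.7,3.3],[0,1,4.4],[0,1.2,5.5],[0,1.4,6.6],[0,1.7,7.7],[0,1.9,8.8],[0,2.2,9.9],[0,2.4,11]], dr=[[0.01,0,0],[0.021,0,0],[0.031,0,0],[0.042,0,0],[0.052,0,0],[0.063,0,0],[0.073,0,0],[0.084,0,0],[0.094,0,0],[0.105,0,0]])

```text
time: 54.28
position: [0.4771, 0.2232, 0.1289]
tool_rot: [1.796, 2.5, 0.13]
ft_force: [-0.5, -1.0, -3.0]
grip_width: 0.127
grip_force: 58.0
```

send_rows(xyz=[[0,0.2,1.1],[0,0.5,2.2],[0,0.8,3.3],[0,1,4.4],[0,1.3,5.5],[0,1.6,6.6],[0,1.9,7.7],[0,2.2,8.8],[0,2.5,9.9],[0,2.7,11]], dr=[[0.01,0,0],[0.021,0,0],[0.031,0,0],[0.042,0,0],[0.052,0,0],[0.063,0,0],[0.073,0,0],[0.084,0,0],[0.094,0,0],[0.105,0,0]])

```text
time: 55.12
position: [0.4807, 0.2244, 0.1182]
tool_rot: [-1.833, -2.551, 0.001]
ft_force: [-0.9, -0.9, -3.8]
grip_width: 0.128
grip_force: 58.0
```

```bash
python3 - <<'E'
from h import *
s=get_state();print(lipnow(),s["time"],s["grip_width"]*87,s["ft_force"],s["torque"])
E
```

```text
(array([-96.9,   4.2,  91.3]), array([-0.03,  0.06, -0.  ])) 55.1167 11.107503589192445 [-0.92363003 -0.89327119 -3.82104186] [-0.01301495 -0.11018272  0.0107096 ]
```

send_rows(xyz=[[0,0,0.3],[0,0,0.6],[0,0,0.9],[0,0,1.2],[0,0,1.5],[0,0,1.8],[0,0,1.8],[0,0,1.8],[0,0,1.8],[0,0,1.8]], dr=[[0,0,0],[0,0,0],[0,0,0],[0,0,0],[0,0,0],[0,0,0],[0,0,0],[0,0,0],[0,0,0],[0,0,0]])

```text
time: 55.95
position: [0.4805, 0.2245, 0.1172]
tool_rot: [1.833, 2.551, -0.001]
ft_force: [-3.1, -1.7, 5.3]
grip_width: 0.13
grip_force: 58.0
```

send_rows(xyz=[[0,0,0],[0,0,0],[0,0,0],[0,0,0],[0,0,-5],[0,0,-20],[0,0,-45],[0,0,-75],[0,0,-105],[0,0,-132]], dr=[[0,0,0],[0,0,0],[0,0,0],[0,0,0],[0,0,0],[0,0,0],[0,0,0],[0,0,0],[0,0,0],[0,0,0]], jaw=36)

```text
time: 56.78
position: [0.4807, 0.2248, 0.2507]
tool_rot: [1.832, 2.551, 0.002]
ft_force: [0.6, 0.1, 0.3]
grip_width: 0.414
grip_force: 0.0
```

send_rows(xyz=[[-25,20,0],[-50,40,0],[-80,60,0],[-100,60,0],[-110,60,0],[-110,60,0],[-110,60,0],[-110,60,0],[-110,60,0],[-110,60,0]], dr=[[0,0,0],[0,0,0],[0,0,0],[0,0,0],[0,0,0],[0,0,0],[0,0,0],[0,0,0],[0,0,0],[0,0,0]])

```text
time: 57.62
position: [0.5718, 0.141, 0.249]
tool_rot: [1.829, 2.553, 0.0]
ft_force: [0.0, 0.1, 0.2]
grip_width: 0.411
grip_force: 0.0
```

```bash
python3 - <<'E'
from h import *
np.set_printoptions(precision=1,suppress=True)
s,im=snap("wrist","w8");C=cam("wrist",s);p,r=tool();print(p,s["time"])
for c,z in (("blue",.129),("orange",.14)):
  for ce,a,px in blobs(im,c,60):
    q=RB.inv().apply(at(C,px,z)-BAY)*1e3; rr,_=rect(q[:,:2]); print(c,ce.round(),a,q.mean(0),np.round(rr[0],1),np.round(rr[1],1),round(rr[2],1))
E
```

```text
[0.6 0.1 0.2] 57.6167
blue [175. 108.] 5654 [-85.1 -13.2 129. ] [-85.1 -21.6] [ 27.5 214.8] 0.4
blue [260.  95.] 820 [  0.3   0.8 129. ] [ 0.4 -0.3] [67.5 11. ] 89.8
orange [387.  22.] 805 [118.1  62.2 140. ] [118.4  61.3] [36.6 16.5] 89.8
orange [336.  97.] 1142 [ 74.3  -2.4 140. ] [74.4 -4. ] [101.6   9.4] 89.9
orange [379. 172.] 801 [118.7 -72.8 140. ] [118.6 -73.6] [16.  52.1] 1.9
```

View pics/w8.png

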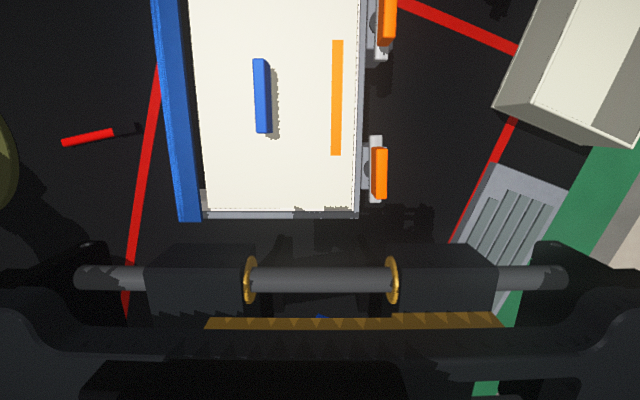

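The cover lies flat and centred, with its handle at (262,95), which is bay (0.4,0) mm. The fins are at (379,172) and (387,22). Next is the first lock.

```bash
python3 - <<'E'
from h import *
L=[BAY+RB.apply([.121,y,0]) for y in(-.075,.075)]
print(L,tool()[0])
plan([(*L[0][:2],.20,108.65),(*L[0][:2],.1295,108.65)])
plan([(*L[1][:2],.20,108.65)],np.array([*L[0][:2],.2]),down(108.65))
E
```

```text
[array([0.62053022, 0.18813241, 0.        ]), array([0.57256228, 0.33025587, 0.        ])] [0.57197236 0.14065337 0.24890974]
[29.4 61.2 48.9] [0.    0.    0.002]
[ 0.   0.  70.5] [0. 0. 0.]
[150.  -0.   0.] [0. 0. 0.]
```

send_rows(xyz=[[15,30,0],[29.5,61,10],[29.5,61,30],[29.5,61,55],[29.5,61,80],[29.5,61,100],[29.5,61,112],[29.5,61,119],[29.5,61,119.5],[29.5,61,119.5]], dr=[[0,0,0],[0,0,0],[0,0,0],[0,0,0],[0,0,0],[0,0,0],[0,0,0],[0,0,0],[0,0,0],[0,0,0]])

```text
time: 58.5
position: [0.6213, 0.1871, 0.1298]
tool_rot: [1.832, 2.551, 0.001]
ft_force: [1.4, 0.1, -0.2]
grip_width: 0.417
grip_force: 0.0
```

send_rows(xyz=[[0,0,0],[0,0,0],[0,0,0],[0,0,0],[0,0,0],[0,0,0],[0,0,0],[0,0,0],[0,0,0],[0,0,0]], dr=[[0,0,0],[0,0,0],[0,0,0],[0,0,0],[0,0,0],[0,0,0],[0,0,0],[0,0,0],[0,0,0],[0,0,0]], jaw=4, grip_force=35)

```text
time: 59.33
position: [0.6211, 0.1868, 0.1296]
tool_rot: [1.833, 2.551, 0.0]
ft_force: [-1.4, -1.8, 5.9]
grip_width: 0.129
grip_force: 34.8
```

send_rows(xyz=[[0,0,0],[0,0,0],[0,0,0],[0,0,0],[0,0,0],[0,0,0],[0,0,0],[0,0,0],[0,0,0],[0,0,0]], dr=[[0,0,0.02],[0,0,0.04],[0,0,0.06],[0,0,0.08],[0,0,0.1],[0,0,0.12],[0,0,0.14],[0,0,0.16],[0,0,0.16],[0,0,0.16]])

```text
time: 60.17
position: [0.621, 0.1868, 0.1295]
tool_rot: [2.027, 2.398, -0.0]
ft_force: [-2.3, -1.6, 4.4]
grip_width: 0.143
grip_force: 38.6
```

```bash
cat >> h.py <<'E'
def yaw(): # tool x yaw from the unit's y, deg
    p,r=tool(); x=r.as_matrix()[:,0]; return round(float(np.degrees(np.arctan2(x[1],x[0]))-108.65),2)
E
python3 - <<'E'
from h import *
s=get_state();print(yaw(),s["position"],s["time"],s["grip_width"]*87,s["ft_force"],s["torque"])
E
```

```text
-9.06 [0.62104213 0.18679061 0.12953789] 60.1667 12.40411850087653 [-2.26490975 -1.62046239  4.4287813 ] [-0.34009293  0.29419042  0.80178459]
```

That way it resists with 0.8 N m, so it is the wrong way. I turn the other way.

send_rows(xyz=[[0,0,0],[0,0,0],[0,0,0],[0,0,0],[0,0,0],[0,0,0],[0,0,0],[0,0,0],[0,0,0],[0,0,0]], dr=[[0,0,-0.05],[0,0,-0.1],[0,0,-0.15],[0,0,-0.2],[0,0,-0.25],[0,0,-0.3],[0,0,-0.35],[0,0,-0.4],[0,0,-0.45],[0,0,-0.45]])

```text
time: 61.0
position: [0.6217, 0.1871, 0.1296]
tool_rot: [1.443, 2.789, 0.002]
ft_force: [0.3, -0.8, 5.5]
grip_width: 0.129
grip_force: 34.8
```

```bash
python3 - <<'E'
from h import *
s=get_state();print(yaw(),s["position"],s["time"],s["grip_width"]*87,s["ft_force"],s["torque"],s["joint_positions"])
E
```

```text
16.64 [0.62170859 0.18709524 0.12959729] 61.0 11.250255043095066 [ 0.32275128 -0.82782129  5.53109076] [ 0.00742618 -0.24555198 -0.00856801] [ 0.33947058  0.53164338 -0.9109653   1.54056477  0.43122039  1.28042268
 -0.01275807]
```

send_rows(xyz=[[0,0,0],[0,0,0],[0,0,0],[0,0,0],[0,0,0],[0,0,0],[0,0,0],[0,0,0],[0,0,0],[0,0,0]], dr=[[0,0,-0.06],[0,0,-0.12],[0,0,-0.18],[0,0,-0.24],[0,0,-0.3],[0,0,-0.36],[0,0,-0.42],[0,0,-0.48],[0,0,-0.54],[0,0,-0.6]])

```text
time: 61.83
position: [0.6225, 0.1882, 0.1296]
tool_rot: [0.553, 3.089, 0.006]
ft_force: [2.6, 2.7, 1.3]
grip_width: 0.133
grip_force: 34.9
```

send_rows(xyz=[[0,0,0],[0,0,0],[0,0,0],[0,0,0],[0,0,0],[0,0,0],[0,0,0],[0,0,0],[0,0,0],[0,0,0]], dr=[[0,0,-0.06],[0,0,-0.12],[0,0,-0.18],[0,0,-0.24],[0,0,-0.3],[0,0,-0.36],[0,0,-0.42],[0,0,-0.47],[0,0,-0.52],[0,0,-0.52]])

```text
time: 62.67
position: [0.6225, 0.1894, 0.1296]
tool_rot: [-0.258, 3.127, 0.008]
ft_force: [3.5, 4.1, 1.7]
grip_width: 0.136
grip_force: 35.1
```

```bash
python3 - <<'E'
from h import *
s=get_state();print(yaw(),s["position"],s["time"],s["grip_width"]*87,s["ft_force"],s["torque"],s["joint_positions"])
E
```

```text
-279.2 [0.62254538 0.1894005  0.12964112] 62.6667 11.844529675155682 [3.49972329 4.06668569 1.69299879] [ 1.04230097 -0.98564786 -0.32198809] [ 0.45898113  0.6391325  -1.12843772  1.53629228  0.58525922  1.33477259
  1.00724472]
```

Lock 1 is at its stop: 80.8° with 0.32 N m against it. I release and go to the other lock.

send_rows(xyz=[[0,0,0],[0,0,0],[0,0,0],[0,0,0],[0,0,-5],[0,0,-20],[0,0,-40],[0,0,-60],[0,0,-70],[0,0,-70]], dr=[[0,0,0],[0,0,0],[0,0,0],[0,0,0],[0,0,0],[0,0,0],[0,0,0],[0,0,0],[0,0,0],[0,0,0]], jaw=36)

```text
time: 63.5
position: [0.6222, 0.1879, 0.2028]
tool_rot: [-0.257, 3.126, 0.002]
ft_force: [1.0, 0.4, 0.3]
grip_width: 0.41
grip_force: 0.0
```

send_rows(xyz=[[0,0,0],[0,0,0],[0,0,0],[0,0,0],[0,0,0],[0,0,0],[0,0,0],[0,0,0],[0,0,0],[0,0,0]], dr=[[0,0,0.12],[0,0,0.24],[0,0,0.36],[0,0,0.48],[0,0,0.6],[0,0,0.72],[0,0,0.84],[0,0,0.96],[0,0,1.08],[0,0,1.2]])

```text
time: 64.33
position: [0.6205, 0.1865, 0.1981]
tool_rot: [-1.563, -2.724, 0.002]
ft_force: [0.2, -0.0, -0.1]
grip_width: 0.411
grip_force: 0.0
```

```bash
python3 - <<'E'
from h import *
s=get_state();p,r=tool();print(yaw(),p,s["time"],s["joint_positions"])
plan([(.5726,.3303,.20,108.65),(.5726,.3303,.1295,108.65)])
E
```

```text
11.66 [0.62047589 0.18645665 0.19814963] 64.3333 [ 0.34586125  0.47904044 -0.92872707  1.45846492  0.38414281  1.39656574
 -0.06627887]
[148.3  31.3  -1.9] [-0.001  0.     0.204]
[ 0.   0.  70.5] [0. 0. 0.]
```

send_rows(xyz=[[20,4,0],[50,10,0],[85,18,0],[115,24,0],[138,29,0],[148,31,0],[148,31,0],[148,31,10],[148,31,25],[148,31,40]], dr=[[0,0,0.04],[0,0,0.08],[0,0,0.12],[0,0,0.16],[0,0,0.19],[0,0,0.204],[0,0,0.204],[0,0,0.204],[0,0,0.204],[0,0,0.204]])

```text
time: 65.17
position: [0.5735, 0.3274, 0.1576]
tool_rot: [1.828, 2.554, -0.002]
ft_force: [-0.6, -1.2, -1.1]
grip_width: 0.415
grip_force: 0.0
```

send_rows(xyz=[[0,0,0],[0,0,5],[0,0,12],[0,0,20],[0,0,26],[0,0,29],[0,0,29.5],[0,0,29.5],[0,0,29.5],[0,0,29.5]], dr=[[0,0,0],[0,0,0],[0,0,0],[0,0,0],[0,0,0],[0,0,0],[0,0,0],[0,0,0],[0,0,0],[0,0,0]])

```text
time: 66.0
position: [0.5723, 0.3302, 0.13]
tool_rot: [1.825, 2.557, 0.001]
ft_force: [-0.4, 0.0, -0.1]
grip_width: 0.415
grip_force: 0.0
```

send_rows(xyz=[[0,0,0],[0,0,0],[0,0,0],[0,0,0],[0,0,0],[0,0,0],[0,0,0],[0,0,0],[0,0,0],[0,0,0]], dr=[[0,0,0],[0,0,0],[0,0,0],[0,0,0],[0,0,0],[0,0,0],[0,0,0],[0,0,0],[0,0,0],[0,0,0]], jaw=4)

```text
time: 66.83
position: [0.5725, 0.33, 0.1296]
tool_rot: [1.825, 2.557, 0.001]
ft_force: [0.9, 0.8, -0.3]
grip_width: 0.13
grip_force: 35.0
```

send_rows(xyz=[[0,0,0],[0,0,0],[0,0,0],[0,0,0],[0,0,0],[0,0,0],[0,0,0],[0,0,0],[0,0,0],[0,0,0]], dr=[[0,0,0.02],[0,0,0.04],[0,0,0.06],[0,0,0.08],[0,0,0.1],[0,0,0.12],[0,0,0.14],[0,0,0.16],[0,0,0.16],[0,0,0.16]])

```text
time: 67.67
position: [0.5722, 0.3299, 0.1296]
tool_rot: [2.024, 2.403, 0.0]
ft_force: [1.9, 2.1, 0.5]
grip_width: 0.127
grip_force: 35.0
```

```bash
python3 - <<'E'
from h import *
s=get_state();print(yaw(),s["position"],s["time"],s["grip_width"]*87,s["ft_force"],s["torque"],s["joint_positions"])
E
```

```text
-8.86 [0.57224997 0.3299449  0.12962862] 67.6667 11.077988647212923 [1.85497113 2.06359872 0.47672577] [ 0.200991   -0.61083712  0.03514212] [ 0.05827149  0.536073   -0.85229466  1.50933125  0.41269041  1.2840024
 -0.67087197]
```

Free this way (0.035 N m). I carry on to -81.5°, a further 1.27 rad.

send_rows(xyz=[[0,0,0],[0,0,0],[0,0,0],[0,0,0],[0,0,0],[0,0,0],[0,0,0],[0,0,0],[0,0,0],[0,0,0]], dr=[[0,0,0.065],[0,0,0.13],[0,0,0.195],[0,0,0.26],[0,0,0.325],[0,0,0.39],[0,0,0.455],[0,0,0.52],[0,0,0.585],[0,0,0.65]])

```text
time: 68.5
position: [0.5715, 0.33, 0.1296]
tool_rot: [-2.687, -1.627, 0.002]
ft_force: [-0.1, 0.9, 0.3]
grip_width: 0.133
grip_force: 35.0
```

send_rows(xyz=[[0,0,0],[0,0,0],[0,0,0],[0,0,0],[0,0,0],[0,0,0],[0,0,0],[0,0,0],[0,0,0],[0,0,0]], dr=[[0,0,0.065],[0,0,0.13],[0,0,0.195],[0,0,0.26],[0,0,0.325],[0,0,0.39],[0,0,0.455],[0,0,0.52],[0,0,0.585],[0,0,0.615]])

```text
time: 69.33
position: [0.571, 0.3306, 0.1296]
tool_rot: [-3.053, -0.739, 0.003]
ft_force: [-0.2, 1.6, 1.2]
grip_width: 0.128
grip_force: 35.2
```

```bash
python3 - <<'E'
from h import *
s=get_state();print(yaw(),s["position"],s["time"],s["grip_width"]*87,s["ft_force"],s["torque"],s["joint_positions"])
E
```

```text
-81.43 [0.57099361 0.33055025 0.12962578] 69.3333 11.096990799391783 [-0.23236914  1.63992611  1.23724556] [0.25888367 0.03181538 0.26429663] [-0.09851712  0.46582117 -0.61879903  1.51566914  0.27683678  1.25031499
 -1.85052847]
```

send_rows(xyz=[[0,0,0],[0,0,0],[0,0,0],[0,0,0],[0,0,-5],[0,0,-20],[0,0,-40],[0,0,-70],[0,0,-100],[0,0,-130]], dr=[[0,0,0],[0,0,0],[0,0,0],[0,0,0],[0,0,0],[0,0,0],[0,0,0],[0,0,0],[0,0,0],[0,0,0]], jaw=36)

```text
time: 70.17
position: [0.5719, 0.3296, 0.2611]
tool_rot: [3.053, 0.742, -0.001]
ft_force: [0.6, 0.4, 0.2]
grip_width: 0.416
grip_force: 0.0
```

send_rows(xyz=[[0,-15,0],[0,-30,0],[0,-50,0],[0,-70,0],[0,-90,0],[0,-110,0],[0,-130,0],[0,-150,0],[0,-165,0],[0,-180,0]], dr=[[0,0,-0.12],[0,0,-0.24],[0,0,-0.36],[0,0,-0.48],[0,0,-0.6],[0,0,-0.72],[0,0,-0.84],[0,0,-0.96],[0,0,-1.08],[0,0,-1.2]])

```text
time: 71.0
position: [0.4889, 0.4906, 0.2599]
tool_rot: [-2.093, -2.343, 0.0]
ft_force: [-0.1, 0.2, 1.5]
grip_width: 0.415
grip_force: 0.0
```

```bash
python3 - <<'E'
from h import *
s=get_state();p,r=tool();print(yaw(),p,s["time"])
q=BAY+RB.apply([.03,-.11,.31]); plan([(*q,108.65)])
E
```

```text
-12.2 [0.48889804 0.49064687 0.2599285 ] 71.0
[-368.8   15.2  -50.1] [-0.    -0.    -0.213]
```

send_rows(xyz=[[-38,1.5,-5],[-76,3,-10],[-114,4.5,-15],[-152,6,-20],[-190,7.5,-25],[-228,9,-30],[-266,10.5,-35],[-304,12,-40],[-342,14,-45],[-369,15,-50]], dr=[[0,0,-0.02],[0,0,-0.04],[0,0,-0.06],[0,0,-0.08],[0,0,-0.1],[0,0,-0.12],[0,0,-0.15],[0,0,-0.18],[0,0,-0.2],[0,0,-0.213]])

```text
time: 71.83
position: [0.5441, 0.1199, 0.3102]
tool_rot: [1.843, 2.542, -0.002]
ft_force: [0.9, 0.3, 1.0]
grip_width: 0.413
grip_force: 0.0
```

send_rows(xyz=[[0,0,0],[0,0,0],[0,0,0],[0,0,0],[0,0,0],[0,0,0],[0,0,0],[0,0,0],[0,0,0],[0,0,0]], dr=[[0,0,0],[0,0,0],[0,0,0],[0,0,0],[0,0,0],[0,0,0],[0,0,0],[0,0,0],[0,0,0],[0,0,0]])

```text
time: 72.67
position: [0.5435, 0.1246, 0.3095]
tool_rot: [-1.84, -2.546, 0.0]
ft_force: [0.0, 0.4, -0.6]
grip_width: 0.413
grip_force: 0.0
```

```bash
python3 - <<'E'
from h import *
np.set_printoptions(precision=1,suppress=True)
s,im=snap("wrist","w9");C=cam("wrist",s);print(s["position"],s["time"])
for c,z in (("blue",.129),("orange",.14)):
  for ce,a,px in blobs(im,c,60):
    q=RB.inv().apply(at(C,px,z)-BAY)*1e3; rr,_=rect(q[:,:2]); print(c,ce.round(),a,np.round(rr[0],1),np.round(rr[1],1),round(rr[2],1))
s,im=snap("top","t9");C=cam("top")
for ce,a,px in blobs(im,"green",40):
    if ce[1]>100: print("green",ce.round(),a,at(C,ce,.062)[0]*1e3)
E
```

```text
[0.5 0.1 0.3] 72.6667
blue [223.  99.] 4404 [-88.4 -13.9] [ 26.7 233.3] 0.1
blue [297.  96.] 543 [ 0.2 -0.8] [67.1 10.5] 89.8
blue [341. 305.] 466 [  61.7 -286.9] [41.4 68.4] 89.5
orange [402.  25.] 827 [118.3  71.4] [56.8 17.8] 10.2
orange [358.  96.] 785 [71.1 -4.4] [104.3   9.3] 89.8
orange [395. 159.] 461 [118.7 -73.9] [12.5 56.6] 80.3
green [394. 144.] 177 [ 680.6 -123.6   62. ]
green [419. 146.] 181 [ 673.2 -188.2   62. ]
green [ 10. 363.] 1458 [135.7 840.3  62. ]
```

View pics/w9.png

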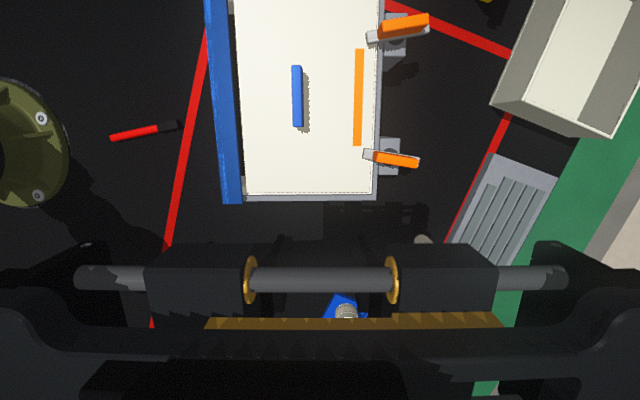

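Both lock bars, at (402,25) and (395,159), sit about 80° round and reach over the cover. The cover is flat and the green pots stand in the tray, so I hand in.

```bash
python3 -c "
from bench import *
print(close_job())"
```

```text
the job is handed in; nothing more can be done
None
```

Job handed in at about 73 s: both blanks are in the tray, all three specimen pots are on their own pans, the cover is hooked and flat in its seat, and both locks are at their locked stops. The hand-in call returned no verdict.

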